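# Load the deburring cabinet and latch its lid

### The job

Unlatch the small deburring cabinet with its wing knob, swing the lid fully open, to upright or just beyond, where it stays by itself, and set every steel hub upright, flange down, in a pocket of its own in the row inside. Then lower the lid fully shut and turn the wing knob clockwise until it points to the front, so that its tongue is square behind the frame edge. Leave the grinding wheel, the oil bottle and the spanner where they are.

Things in the scene. Friction and masses are not known exactly. Their poses are not given: they have to be found in the camera images.
- cabinet: low grey steel deburring cabinet fixed to the bench: 170 mm deep (x) x 346 mm wide (y) x 90 mm high, walls 6 mm, floor 8 mm thick. Origin: centre of its underside, on the bench; its x axis points from the front (robot side) to the hinge side, y to its left seen from the front, z up. A 24 mm wide, 4 mm thick inward frame edge runs along the top of the front wall. Under the lid, in the middle, a row of 4 pockets. An extraction port, just a fixed stub, is on its left end
- lid_hinge (a point): middle of the lid's hinge line (parallel to the cabinet's y), 85 mm behind the cabinet's centre, 90 mm above the bench
- lid (a joint): hinge of the lid (8 mm thick grey frame with a clear window): 0 shut, 1.57 upright, stop at 1.8 leaning back. Stiff friction hinge: it stays at any angle where it is left; about 7 N at the handle raises it, 2 to 4 N lowers it. It cannot rise while the tongue is behind the frame edge, nor shut if the tongue is turned out
- lid_handle (a point): centre of the lid's handle: a round steel bar 12 mm thick, 110 mm long, parallel to the hinge, 40 mm in front of the lid's front edge (inner gap 34 mm), in the lid's plane, 210 mm from the hinge and 4 mm above the hinge line when shut. It can be held from above with one finger in the gap, and turns freely between the fingers as the lid swings
- knob (a joint): turn of the wing knob on the lid in rad, growing clockwise seen from above: 0 = wing parallel to the hinge, tongue clear of the frame edge (lid free; clear below about 0.4); 1.57 = wing pointing to the front, tongue square behind the frame edge (latched). Stops at 0 and 1.6; light friction, stays where left
- knob_grip (a point): middle of the black wing of the knob, on its axis, 36 mm above the hinge line when the lid is shut and 38 mm in front of the cabinet's centre. The wing is a bar 64 mm long, 13 mm thick, 32 mm high (16 mm above and below this point), long along the point's own y axis, its bottom 10 mm above the lid's top. A white mark on the wing's top (at the point's -y end) shows where the hidden tongue under the lid points; the tongue reaches 38 mm from the axis
- pocket1 (a point): centre of the floor of pocket 1 of 4 (numbered from the cabinet's left, +y, to its right, 80 mm apart), 8 mm above the bench; pocket open on top, 68 mm (cabinet x) by 70 mm (cabinet y), walls 22 mm high; centre 5 mm behind the cabinet's centre and 74 mm in front of the inside of its back wall
- pocket2 (a point): centre of the floor of pocket 2 of 4 (numbered from the cabinet's left, +y, to its right, 80 mm apart), 8 mm above the bench; pocket open on top, 68 mm (cabinet x) by 70 mm (cabinet y), walls 22 mm high; centre 5 mm behind the cabinet's centre and 74 mm in front of the inside of its back wall
- pocket3 (a point): centre of the floor of pocket 3 of 4 (numbered from the cabinet's left, +y, to its right, 80 mm apart), 8 mm above the bench; pocket open on top, 68 mm (cabinet x) by 70 mm (cabinet y), walls 22 mm high; centre 5 mm behind the cabinet's centre and 74 mm in front of the inside of its back wall
- pocket4 (a point): centre of the floor of pocket 4 of 4 (numbered from the cabinet's left, +y, to its right, 80 mm apart), 8 mm above the bench; pocket open on top, 68 mm (cabinet x) by 70 mm (cabinet y), walls 22 mm high; centre 5 mm behind the cabinet's centre and 74 mm in front of the inside of its back wall
- hub1_center (a point): plain steel wheel-flange hub standing on the bench: round flange 60 mm across and 14 mm thick at the bottom, round boss 34 mm across above it, 70 mm high in all, 0.3 to 0.65 kg. Point: on its axis, half-way up (35 mm above its underside); z is its axis, up. May be absent
- hub2_center (a point): plain steel wheel-flange hub standing on the bench: round flange 60 mm across and 14 mm thick at the bottom, round boss 34 mm across above it, 70 mm high in all, 0.3 to 0.65 kg. Point: on its axis, half-way up (35 mm above its underside); z is its axis, up. May be absent
- hub3_center (a point): plain steel wheel-flange hub standing on the bench: round flange 60 mm across and 14 mm thick at the bottom, round boss 34 mm across above it, 70 mm high in all, 0.3 to 0.65 kg. Point: on its axis, half-way up (35 mm above its underside); z is its axis, up. May be absent
- hub4_center (a point): plain steel wheel-flange hub standing on the bench: round flange 60 mm across and 14 mm thick at the bottom, round boss 34 mm across above it, 70 mm high in all, 0.3 to 0.65 kg. Point: on its axis, half-way up (35 mm above its underside); z is its axis, up. May be absent
- spare_wheel: bystander: pale green grinding wheel lying flat, 150 mm across, 25 mm thick, origin centre of underside
- oil_bottle: bystander: grey closed bottle standing, 60 mm across, 150 mm high, origin centre of underside
- spanner: bystander: steel spanner lying flat, 200 mm long, origin centre of underside
Mind the look-alikes: they are no part of the job. Leave any pink look-alike of the part that bears hub4_center alone. Leave any yellow look-alike of the part that bears hub3_center alone.

How it is judged:
On the way, in this order (a step that is already met when the one before it is completed fails the run):
1. the lid has been swung open to about upright (beyond 1.4 rad) (value of joint lid above 1.4 rad), for 0.2 s.
2. every hub stands upright in a pocket while the lid is open (value of joint lid above 1 rad and angle between each of hub1_center, hub2_center, hub3_center, hub4_center's own z axis and vertical below 0.1 rad and ((horizontal distance between hub1_center and pocket1 below 0.012 m and z of hub1_center in the frame of pocket1 between 0.028 and 0.042 m) or (horizontal distance between hub1_center and pocket2 below 0.012 m and z of hub1_center in the frame of pocket2 between 0.028 and 0.042 m) or (horizontal distance between hub1_center and pocket3 below 0.012 m and z of hub1_center in the frame of pocket3 between 0.028 and 0.042 m) or (horizontal distance between hub1_center and pocket4 below 0.012 m and z of hub1_center in the frame of pocket4 between 0.028 and 0.042 m)) and ((horizontal distance between hub2_center and pocket1 below 0.012 m and z of hub2_center in the frame of pocket1 between 0.028 and 0.042 m) or (horizontal distance between hub2_center and pocket2 below 0.012 m and z of hub2_center in the frame of pocket2 between 0.028 and 0.042 m) or (horizontal distance between hub2_center and pocket3 below 0.012 m and z of hub2_center in the frame of pocket3 between 0.028 and 0.042 m) or (horizontal distance between hub2_center and pocket4 below 0.012 m and z of hub2_center in the frame of pocket4 between 0.028 and 0.042 m)) and ((horizontal distance between hub3_center and pocket1 below 0.012 m and z of hub3_center in the frame of pocket1 between 0.028 and 0.042 m) or (horizontal distance between hub3_center and pocket2 below 0.012 m and z of hub3_center in the frame of pocket2 between 0.028 and 0.042 m) or (horizontal distance between hub3_center and pocket3 below 0.012 m and z of hub3_center in the frame of pocket3 between 0.028 and 0.042 m) or (horizontal distance between hub3_center and pocket4 below 0.012 m and z of hub3_center in the frame of pocket4 between 0.028 and 0.042 m)) and ((horizontal distance between hub4_center and pocket1 below 0.012 m and z of hub4_center in the frame of pocket1 between 0.028 and 0.042 m) or (horizontal distance between hub4_center and pocket2 below 0.012 m and z of hub4_center in the frame of pocket2 between 0.028 and 0.042 m) or (horizontal distance between hub4_center and pocket3 below 0.012 m and z of hub4_center in the frame of pocket3 between 0.028 and 0.042 m) or (horizontal distance between hub4_center and pocket4 below 0.012 m and z of hub4_center in the frame of pocket4 between 0.028 and 0.042 m))), for 0.2 s.
3. the lid is fully shut (within 0.02 rad), the knob still unlatched (value of joint lid below 0.02 rad and value of joint knob below 0.8 rad), for 0.2 s.
4. the knob is turned to latch (beyond 1.35 rad) with the lid shut (value of joint lid below 0.02 rad and value of joint knob above 1.35 rad), for 0.2 s.
At the end, for the whole second after the job is handed in: Lid shut within 0.02 rad; wing knob within about 12 degrees of pointing squarely to the front (joint above 1.35 rad); every hub present at rest and upright (within 0.1 rad) on the floor of its own pocket, within 12 mm of its centre and 7 mm in height (all of step 4 and angle between each of hub1_center, hub2_center, hub3_center, hub4_center's own z axis and vertical below 0.1 rad and ((horizontal distance between hub1_center and pocket1 below 0.012 m and z of hub1_center in the frame of pocket1 between 0.028 and 0.042 m) or (horizontal distance between hub1_center and pocket2 below 0.012 m and z of hub1_center in the frame of pocket2 between 0.028 and 0.042 m) or (horizontal distance between hub1_center and pocket3 below 0.012 m and z of hub1_center in the frame of pocket3 between 0.028 and 0.042 m) or (horizontal distance between hub1_center and pocket4 below 0.012 m and z of hub1_center in the frame of pocket4 between 0.028 and 0.042 m)) and ((horizontal distance between hub2_center and pocket1 below 0.012 m and z of hub2_center in the frame of pocket1 between 0.028 and 0.042 m) or (horizontal distance between hub2_center and pocket2 below 0.012 m and z of hub2_center in the frame of pocket2 between 0.028 and 0.042 m) or (horizontal distance between hub2_center and pocket3 below 0.012 m and z of hub2_center in the frame of pocket3 between 0.028 and 0.042 m) or (horizontal distance between hub2_center and pocket4 below 0.012 m and z of hub2_center in the frame of pocket4 between 0.028 and 0.042 m)) and ((horizontal distance between hub3_center and pocket1 below 0.012 m and z of hub3_center in the frame of pocket1 between 0.028 and 0.042 m) or (horizontal distance between hub3_center and pocket2 below 0.012 m and z of hub3_center in the frame of pocket2 between 0.028 and 0.042 m) or (horizontal distance between hub3_center and pocket3 below 0.012 m and z of hub3_center in the frame of pocket3 between 0.028 and 0.042 m) or (horizontal distance between hub3_center and pocket4 below 0.012 m and z of hub3_center in the frame of pocket4 between 0.028 and 0.042 m)) and ((horizontal distance between hub4_center and pocket1 below 0.012 m and z of hub4_center in the frame of pocket1 between 0.028 and 0.042 m) or (horizontal distance between hub4_center and pocket2 below 0.012 m and z of hub4_center in the frame of pocket2 between 0.028 and 0.042 m) or (horizontal distance between hub4_center and pocket3 below 0.012 m and z of hub4_center in the frame of pocket3 between 0.028 and 0.042 m) or (horizontal distance between hub4_center and pocket4 below 0.012 m and z of hub4_center in the frame of pocket4 between 0.028 and 0.042 m)) and linear speed of each of hub1, hub2, hub3, hub4 below 0.02 m/s); the robot touches nothing.
It fails at once if the spare wheel is pushed more than 30 mm from its place (distance of spare_wheel from where it was at the start of the episode above 0.03 m).
It fails at once if the oil bottle is pushed more than 30 mm from its place (distance of oil_bottle from where it was at the start of the episode above 0.03 m).
It fails at once if the spanner is pushed more than 30 mm from its place (distance of spanner from where it was at the start of the episode above 0.03 m).
Of hub1, hub2, hub3, hub4 only 2 to 4 are there at a start; the rules pass over those that are not, and their reading is None.
At some moment in a run one of hub1, hub2, hub3, hub4 may be knocked a few centimetres aside while the robot is not near it.
It also fails if it takes over 210 s, if anything falls off the work surface, if the arm or the gripper's body presses on something with over 40 N, if the wrist force passes 120 N, or if a joint passes its speed limit or range.

### The arm

A 6-joint arm with a two-finger parallel gripper is mounted at the origin on the work surface. World frame = base frame: x ahead of the robot, y to its left, z up, the work surface at z = 0. Lengths are in m, angles in rad, forces in N, time in s.
With the tool pointing down it reaches from about 0.375 to 0.975 m from the base axis. Payload 3.8 kg.
Tool frame: the origin (TCP) lies on the centre line of the jaws, within the pads' length; the fingertips stand 14 mm ahead of it and the grasp point (between the pads) lies 5 mm behind it; x points along the fingers, y is the direction in which the jaws open and shut, and the axes are right-handed (so a half turn about x gives the same grasp; the last joint's range is limited). The gripper opens to 85 mm and grips with 20 to 120 N. Pads are 22 mm wide; open, the fingers measure 114 mm over their backs; the gripper's body (76 mm by 85 mm) begins 54 mm behind the grasp point. The pads swing forward as they close: fully open they stand 13 mm farther back than shut.
Start: joints at [1.106, 0.264, 1.604, -0, 1.274, -0.037], TCP at [0.28, 0.614, 0.245] pointing down, gripper open.
Joint ranges: [-2.63, 2.63], [-0.94, 2.18], [0.31, 2.57], [-1.31, 4.45], [0, 2.66], [-2.55, 2.55]. Speed limits (rad/s): [2.57, 2.57, 3.14, 3.14, 3.14, 3.14].

### API

Orientations are given as a rotation vector (axis times angle).
In Python, from workcell import bot gives the robot as it stands.
- The arm moves only by the shell command python3 -m creep 'ROWS' [FORCE]. ROWS is JSON, a list of rows, each an object with "grip": the finger opening in cm, from 0 to 8.54; "dp": the shift along the tool's x, y, z in cm, a list of three; "rotation": the turn, a rotation vector about the tool's x, y, z in rad, a list of three. A call has 1 to 5 rows; each row is the pose to reach, as a shift and turn from the pose commanded when the call began, along the tool's axes at that moment; what a row does not reach only later rows make up. A row lasts 1/12 s, in which the tool goes at most 41.7 mm and 7.16 degrees, less where a joint would pass 70% of its speed; a pose out of reach is approached as far as the arm can. A call with a gripper value outside its range is refused whole. The fingers move at their own pace and stop on an object; FORCE is the grip in N (left out, the last holds). Time passes only in rows, so rows that repeat a pose let the fingers close. It gives the time, the measured TCP pose, the force and the opening at its end, in the units of the state.
- bot.read_state(): the state, without advancing time (a new reading comes with each control period).
- bot.read_camera(name): name is "scene" or "top" or "wrist"; returns (picture, depth): 420x560x3 uint8, red, green, blue; 420x560 float32, m along the optical axis (not along the pixel's ray), 0 where there is no reading.
- bot.get_calibration(name): a dict with "fx", "fy", "cx", "cy" (pixels), "dist" ([k1, k2, p1, p2, k3] as OpenCV has them; the pictures are not rectified), "rvec" (rotation vector, rad) and "tvec" (3), from world to camera coordinates, as OpenCV has them. Camera axes: x right, y down, z forward; pixel columns grow to the right and rows downward; lengths in m; the calibration is good to about 2 mm. A picture is of the moment at which its call begins: read the wrist's pose just before it. get_calibration takes no time and is no camera call; for the wrist camera it gives the pose at the moment of the call.
- bot.finish_job(): hands the job in, once; it reports no verdict.
The state is a dict: "time": time; "q": joint angles; "joint_vel": joint speeds; "joint_torque": joint torques, N m; "tool_pos": TCP position; "tcp_rot": TCP orientation; "wrist_force": force on the tool from outside, world axes, zero at the start; "torque": the same for the moment, N m; "width": opening from 0.0 (shut) to 1.0 (fully open).
Only numpy, scipy, OpenCV 4.12 (cv2) and the standard library are available. Lean on these libraries where they do the work, as an engineer would, in place of code of your own. Each camera call takes 0.05 s, during which the arm holds its last target.

## Working session

There is one attempt and no reset: what is moved stays moved. The work goes in short steps, Python scripts to look and compute and a shell command to move; the robot and the scene stay as the last step left them, time stands still between calls to the robot, and variables do not carry over. Pictures are saved under pics/ and viewed, and the job is handed in when it is done.

```bash
mkdir -p pics; ls; python3 - <<'E'
from workcell import bot
import cv2
s=bot.read_state();print(s)
for n in("scene","top","wrist"):
    p,d=bot.read_camera(n);cv2.imwrite(f"pics/{n}0.png",p[:,:,::-1]);print(n,bot.get_calibration(n))
E
```

```text
pics
{'time': 0.0, 'q': array([ 1.10611709e+00,  2.64732199e-01,  1.60541483e+00, -2.09090341e-06,
        1.27371046e+00, -3.68705665e-02]), 'joint_vel': array([-0.00037777, -0.0004367 ,  0.00117426, -0.00105597,  0.00018273,
       -0.00197057]), 'joint_torque': array([-1.03250924e-03, -5.15089095e+01, -3.67327666e+01, -2.37095774e-04,
        1.26278854e-02, -4.39969222e-05]), 'tool_pos': array([0.2797024 , 0.61352701, 0.24395408]), 'tcp_rot': array([ 0.33382666,  1.54518975, -0.33729565]), 'wrist_force': array([-0.12445884,  0.07613783,  0.26078044]), 'torque': array([-0.00434802, -0.00560748, -0.00350531]), 'width': 0.999903609570677}
scene {'fx': 431.1642885221402, 'fy': 431.1642885221402, 'cx': 284.89730685571556, 'cy': 199.91764689293157, 'dist': array([-0.05466779,  0.        ,  0.        ,  0.        ,  0.        ]), 'rvec': array([ 2.03114643,  1.58102412, -0.52502643]), 'tvec': array([-0.13532505, -0.32295734,  1.85316156])}
top {'fx': 457.88422746070154, 'fy': 457.88422746070154, 'cx': 275.93084573331765, 'cy': 208.89409795560854, 'dist': array([-0.01780835,  0.        ,  0.        ,  0.        ,  0.        ]), 'rvec': array([ 2.10567744, -2.1437118 ,  0.22759831]), 'tvec': array([-1.08951529e-03,  5.33301710e-01,  1.31585642e+00])}
wrist {'fx': 295.97572487823186, 'fy': 295.97572487823186, 'cx': 274.1316624358471, 'cy': 204.95563477606868, 'dist': array([-0.03402988,  0.        ,  0.        ,  0.        ,  0.        ]), 'rvec': array([-2.43418591, -1.56691662, -0.21961515]), 'tvec': array([-0.67415572, -0.03560129,  0.37897765])}
```

View pics/scene0.png

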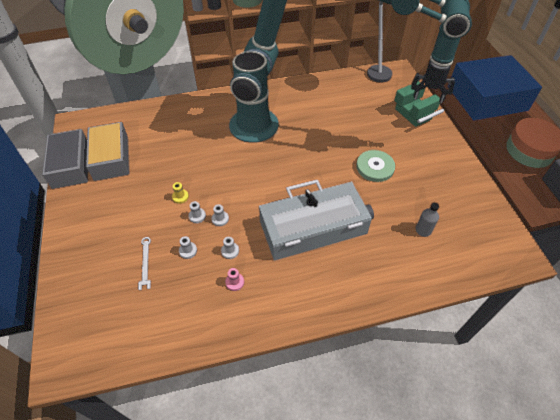

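View pics/top0.png

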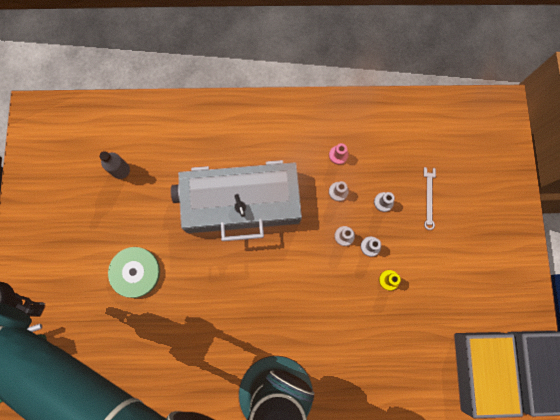

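View pics/wrist0.png

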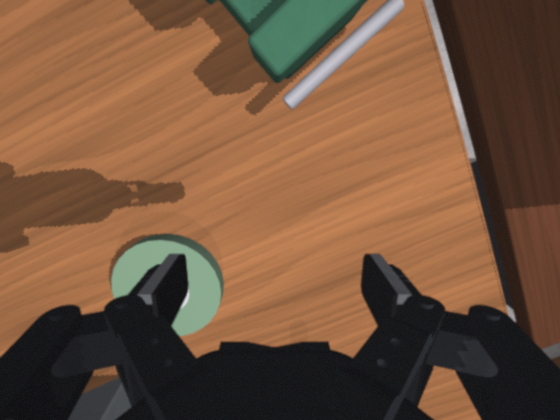

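The scene shows four grey hubs, at top pixels (339,190), (384,201), (344,236) and (371,246). The pink and yellow look-alikes are at (339,153) and (390,280). The cabinet is at about (240,197) with its handle to the front. The wing points roughly to the front, so it is latched.

```bash
cat > h.py <<'E'
from workcell import bot
import cv2, numpy as np
from scipy.spatial.transform import Rotation as R
def snap(n):
    c=bot.get_calibration(n);p,d=bot.read_camera(n);return p,d,c
def cloud(d,c):
    h,w=d.shape
    u,v=np.meshgrid(np.arange(w),np.arange(h))
    K=np.array([[c['fx'],0,c['cx']],[0,c['fy'],c['cy']],[0,0,1]])
    xy=cv2.undistortPoints(np.stack([u,v],-1).reshape(-1,1,2).astype(float),K,c['dist']).reshape(h,w,2)
    P=np.dstack([xy*d[...,None],d])
    Rm=R.from_rotvec(c['rvec']).as_matrix()
    W=(P-c['tvec'])@Rm
    W[d<=0]=np.nan
    return W
def proj(X,c):
    K=np.array([[c['fx'],0,c['cx']],[0,c['fy'],c['cy']],[0,0,1]])
    return cv2.projectPoints(np.atleast_2d(np.array(X,float)),c['rvec'],c['tvec'],K,c['dist'])[0].reshape(-1,2)
def save(p,name,s=1,crop=None):
    if crop: p=p[crop[1]:crop[3],crop[0]:crop[2]]
    cv2.imwrite('pics/'+name,cv2.resize(p[:,:,::-1],None,fx=s,fy=s,interpolation=cv2.INTER_CUBIC))
def tool():
    s=bot.read_state();return s,np.array(s['tool_pos']),R.from_rotvec(s['tcp_rot'])
E
python3 - <<'E'
from h import *
np.set_printoptions(precision=4,suppress=True)
p,d,c=snap('top');W=cloud(d,c)
np.save('W.npy',W)
z=W[...,2]
print('table z',np.nanmedian(z[100:300,310:330]))
# hubs
for (u,v) in [(339,190),(384,201),(344,236),(371,246),(339,153),(390,280)]:
    w=W[v-22:v+22,u-22:u+22].reshape(-1,3)
    t=w[(w[:,2]>0.062)&(w[:,2]<.08)];
    f=w[(w[:,2]>0.009)&(w[:,2]<.02)]
    (a,b),r=cv2.minEnclosingCircle((t[:,:2]*1000).astype(np.float32))
    (e,g),r2=cv2.minEnclosingCircle((f[:,:2]*1000).astype(np.float32))
    print((u,v),len(t),'boss',a,b,r,np.median(t[:,2]),'flange',len(f),e,g,r2)
# cabinet lid top
m=(z>0.085)&(z<0.10);m[:, :170]=0;m[:,310:]=0;m[:150]=0;m[260:]=0
pts=W[m];print(len(pts),np.median(pts[:,2]))
print(cv2.minAreaRect((pts[:,:2]*1000).astype(np.float32)))
k=(z>0.12);k[:, :170]=0;k[:,310:]=0;k[:150]=0;k[260:]=0
kp=W[k];print('knob',len(kp),np.nanmax(kp[:,2]),cv2.minAreaRect((kp[:,:2]*1000).astype(np.float32)))
save(p,'topz.png',4,(160,150,330,270))
save((np.nan_to_num(np.clip(z,0,.13))*1900).astype(np.uint8)[...,None].repeat(3,2),'topd.png',4,(160,150,330,270))
E
```

```text
table z 0.0006527905998160101
(339, 190) 106 boss 595.6388549804688 -205.41517639160156 17.71540069580078 0.0699484888729168 flange 144 611.3135986328125 -220.95516967773438 58.80500793457031
(384, 201) 107 boss 559.965576171875 -344.6739807128906 17.245317459106445 0.06995175612519366 flange 148 574.3251953125 -345.867919921875 59.57307815551758
(344, 236) 110 boss 456.11688232421875 -215.9829864501953 17.414899826049805 0.0703659486232625 flange 206 427.6632995605469 -223.1800537109375 61.7964973449707
(371, 246) 144 boss 440.34619140625 -266.21923828125 51.3770751953125 0.0708496531083409 flange 170 418.5907287597656 -275.868896484375 50.83745193481445
(339, 153) 102 boss 714.6455688476562 -210.95262145996094 17.9315185546875 0.07041265343869892 flange 143 727.661865234375 -222.62086486816406 47.58198928833008
(390, 280) 116 boss 319.7467346191406 -345.3498840332031 16.750879287719727 0.07004798224310788 flange 169 316.9096374511719 -353.5465087890625 77.98104095458984
5358 0.09700711255917438
((552.4060668945312, 97.00231170654297), (227.01454162597656, 347.2238464355469), 4.114887714385986)
knob 106 0.14598258277887594 ((531.7572021484375, 95.00891876220703), (62.9155387878418, 12.434094429016113), 17.809518814086914)
```

```bash
python3 -m creep --help 2>&1 | head -20
```

```text
invalid input: not JSON, or not a number
```

View pics/topz.png

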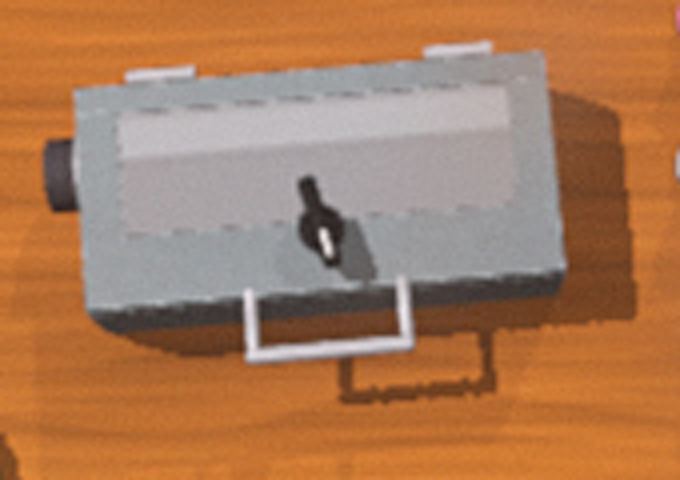

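View pics/topd.png

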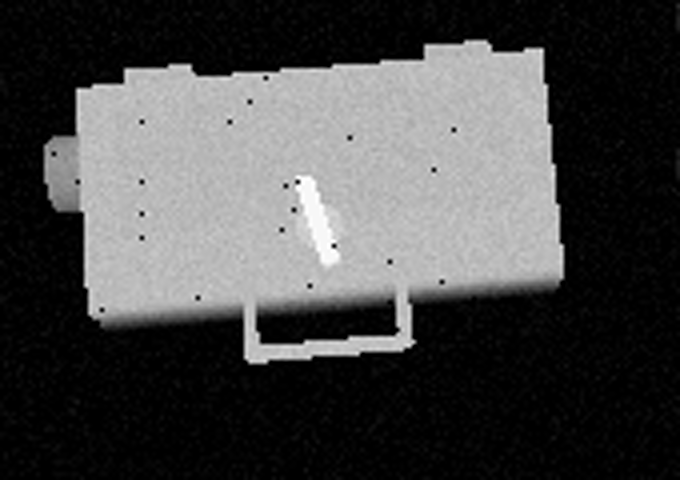

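```bash
cat >> h.py <<'E'
np.set_printoptions(precision=4,suppress=True)
def plan(pos,a=None,tilt=0):
    """move numbers to TCP pos, jaw yaw a (rad, direction of tool y in world, tool down)"""
    s,p,r=tool()
    cur=r.as_matrix()
    a0=np.arctan2(cur[1,1],cur[0,1])
    if a is None: a=a0
    a=a0+((a-a0+np.pi/2)%np.pi-np.pi/2)
    c,sn=np.cos(a),np.sin(a)
    T=np.array([[0,c,sn],[0,sn,-c],[-1,0,0]])
    dp=cur.T@(np.array(pos)-p)*100
    rv=R.from_matrix(cur.T@T).as_rotvec()
    print('t',round(s['time'],2),'pos',p,'yaw0',round(a0,3),'-> yaw',round(a,3),'dp cm',dp.round(2),'rot',rv.round(4),
      'rows',max(np.linalg.norm(dp)/4.17,np.linalg.norm(rv)/.125).round(1),'q',s['q'].round(2),'F',s['wrist_force'].round(1),'w',round(s['width'],3))
Cc=np.array([.5698,.0979]);CY=np.deg2rad(4.11)
def cab(x,y,z): # cabinet frame -> world
    c,s=np.cos(CY),np.sin(CY);return np.array([Cc[0]+c*x-s*y,Cc[1]+s*x+c*y,z])
E
python3 - <<'E'
from h import *
W=np.load('W.npy');z=W[...,2]
for (u,v) in [(339,190),(384,201),(344,236),(371,246)]:
    w=W[v-13:v+14,u-13:u+14].reshape(-1,3)
    t=w[(w[:,2]>0.065)&(w[:,2]<.076)]
    (a,b),r=cv2.minEnclosingCircle((t[:,:2]*1000).astype(np.float32));print(a,b,r,len(t),t.mean(0))
m=(z>0.088)&(z<0.105);m[:, :179]=0;m[:,302:]=0;m[:150]=0;m[260:]=0
P=W[m][:,:2]
for yaw in np.deg2rad([3.2,3.6,4,4.4,4.8]):
    c,s=np.cos(yaw),np.sin(yaw);q=P@np.array([[c,-s],[s,c]])  # to cab axes
    # left/right edges: extent per x-bin
    xs=q[:,0];b=[(q[(xs>x)&(xs<x+.01),1].min(),q[(xs>x)&(xs<x+.01),1].max()) for x in np.arange(xs.min()+.06,xs.max()-.02,.01)]
    b=np.array(b);print(np.rad2deg(yaw).round(1),b.T.round(3))
k=(z>0.125);k[:, :170]=0;k[:,310:]=0;k[:150]=0;k[260:]=0
kp=W[k];mu=kp.mean(0);print('knob',mu,np.linalg.svd(kp[:,:2]-mu[:2])[2])
print('cab pred knob',cab(-.038,0,.126),'handle',cab(-.125,0,.094))
# handle bar points
h=[w for w in W[225:242,222:264].reshape(-1,3) if .08<w[2]<.11]
h=np.array(h);c,s=np.cos(CY),np.sin(CY);q=(h[:,:2]-Cc)@np.array([[c,-s],[s,c]])
b=q[q[:,0]<-.118];print('handle cab',b.mean(0),b.min(0),b.max(0))
plan(cab(-.038,0,.25),CY+np.deg2rad(13.7)+np.pi/2)
E
```

```text
595.8356323242188 -205.72999572753906 17.346281051635742 94 [ 0.5959 -0.2054  0.0703]
560.1304931640625 -344.4998474121094 17.142364501953125 93 [ 0.5602 -0.3446  0.0704]
456.27783203125 -216.37176513671875 17.142518997192383 104 [ 0.4556 -0.2165  0.0706]
421.7693786621094 -294.68951416015625 17.3912296295166 101 [ 0.4225 -0.2947  0.071 ]
3.2 [[-0.108 -0.106 -0.107 -0.108 -0.106 -0.106 -0.107 -0.105 -0.106 -0.107
  -0.105 -0.106 -0.106 -0.104 -0.105]
 [ 0.235  0.236  0.234  0.234  0.234  0.236  0.236  0.236  0.235  0.235
   0.239  0.237  0.237  0.236  0.236]]
3.6 [[-0.111 -0.11  -0.11  -0.112 -0.109 -0.11  -0.111 -0.11  -0.11  -0.111
  -0.109 -0.11  -0.111 -0.109 -0.11 ]
 [ 0.231  0.232  0.231  0.231  0.23   0.23   0.232  0.232  0.231  0.231
   0.235  0.23   0.233  0.232  0.232]]
4.0 [[-0.115 -0.114 -0.115 -0.115 -0.113 -0.114 -0.115 -0.114 -0.115 -0.115
  -0.113 -0.115 -0.115 -0.113 -0.114]
 [ 0.228  0.229  0.227  0.227  0.227  0.226  0.228  0.228  0.228  0.227
   0.231  0.226  0.228  0.227  0.227]]
4.4 [[-0.119 -0.117 -0.118 -0.119 -0.118 -0.118 -0.119 -0.118 -0.119 -0.119
  -0.118 -0.119 -0.119 -0.118 -0.119]
 [ 0.224  0.225  0.223  0.223  0.223  0.222  0.224  0.224  0.224  0.223
   0.227  0.226  0.224  0.223  0.223]]
4.8 [[-0.122 -0.121 -0.122 -0.123 -0.122 -0.122 -0.123 -0.122 -0.123 -0.124
  -0.122 -0.123 -0.124 -0.123 -0.124]
 [ 0.221  0.221  0.22   0.219  0.219  0.218  0.22   0.22   0.22   0.219
   0.222  0.222  0.219  0.219  0.218]]
knob [0.5307 0.0947 0.1393] [[-0.9521 -0.3057]
 [ 0.3057 -0.9521]]
cab pred knob [0.5319 0.0952 0.126 ] handle [0.4451 0.0889 0.094 ]
handle cab [-0.1249 -0.0001] [-0.1309 -0.0605] [-0.1182  0.0573]
t 0.2 pos [0.2798 0.6138 0.2444] yaw0 1.143 -> yaw 1.882 dp cm [ -0.5  -36.73  44.45] rot [-0.7386 -0.0006  0.0014] rows 13.8 q [ 1.11  0.26  1.6  -0.    1.27 -0.04] F [ 0.4 -1.4  0.2] w 0.995
```

```bash
sed -i 's|def plan(pos,a=None,tilt=0):|def plan(pos,a=None,exact=False):|; s|    a=a0+((a-a0+np.pi/2)%np.pi-np.pi/2)|    if not exact: a=a0+((a-a0+np.pi/2)%np.pi-np.pi/2)|' h.py
python3 -m creep '[{"grip":4,"dp":[-0.5,-36.7,44.4],"rotation":[0.62,0,0]},{"grip":4,"dp":[-0.5,-36.7,44.4],"rotation":[0.62,0,0]},{"grip":4,"dp":[-0.5,-36.7,44.4],"rotation":[0.62,0,0]},{"grip":4,"dp":[-0.5,-36.7,44.4],"rotation":[0.62,0,0]},{"grip":4,"dp":[-0.5,-36.7,44.4],"rotation":[0.62,0,0]}]' 40
python3 - <<'E'
from h import *
plan(cab(-.038,0,.25),-1.26,True)
E
```

```text
time: 0.62
tool_pos: [0.3713, 0.425, 0.2468]
tcp_rot: [0.82, 1.411, -0.82]
wrist_force: [1.1, -0.4, 0.4]
width: 0.47
t 0.62 pos [0.3713 0.425  0.2468] yaw0 0.518 -> yaw -1.26 dp cm [-0.31 -2.37 36.61] rot [ 1.7777  0.0004 -0.    ] rows 14.2 q [ 0.81  0.05  1.84 -0.    1.25  0.29] F [ 1.1 -0.4  0.4] w 0.47
```

```bash

python3 -m creep '[{"grip":4,"dp":[-0.3,-0.5,9],"rotation":[0.124,0,0]},{"grip":4,"dp":[-0.3,-1,18],"rotation":[0.248,0,0]},{"grip":4,"dp":[-0.3,-1.5,25],"rotation":[0.372,0,0]},{"grip":4,"dp":[-0.3,-2.4,36.6],"rotation":[0.5,0,0]},{"grip":4,"dp":[-0.3,-2.4,36.6],"rotation":[0.62,0,0]}]' 40
python3 - <<'E'
from h import *
plan(cab(-.038,0,.25),-1.26,True)
E
```

```text
time: 1.03
tool_pos: [0.464, 0.2382, 0.2496]
tcp_rot: [1.285, 1.159, -1.284]
wrist_force: [0.5, -0.1, 0.1]
width: 0.466
t 1.03 pos [0.464  0.2382 0.2496] yaw0 -0.103 -> yaw -1.26 dp cm [-0.04  8.22 13.53] rot [ 1.1571 -0.0004 -0.0002] rows 9.3 q [ 0.43 -0.03  1.92 -0.    1.25  0.53] F [ 0.5 -0.1  0.1] w 0.466
```

```bash

python3 -m creep '[{"grip":4,"dp":[0,8.2,13.5],"rotation":[0.62,0,0]},{"grip":4,"dp":[0,8.2,13.5],"rotation":[0.62,0,0]},{"grip":4,"dp":[0,8.2,13.5],"rotation":[0.62,0,0]},{"grip":4,"dp":[0,8.2,13.5],"rotation":[0.62,0,0]},{"grip":4,"dp":[0,8.2,13.5],"rotation":[0.62,0,0]}]' 40
python3 -m creep '[{"grip":4,"dp":[0,0,0],"rotation":[0.53,0,0]},{"grip":4,"dp":[0,0,0],"rotation":[0.53,0,0]},{"grip":4,"dp":[0,0,0],"rotation":[0.53,0,0]},{"grip":4,"dp":[0,0,0],"rotation":[0.53,0,0]},{"grip":4,"dp":[0,0,0],"rotation":[0.53,0,0]}]' 40
python3 - <<'E'
from h import *
plan(cab(-.038,0,.128),-1.26,True)
p,d,c=snap('wrist');W=cloud(d,c);save(p,'w1.png')
z=W[...,2];k=(z>.13)&(z<.15);k[280:]=0
kp=W[k];mu=kp.mean(0);print(len(kp),mu,cv2.minAreaRect((kp[:,:2]*1000).astype(np.float32)),np.linalg.svd(kp[:,:2]-mu[:2],full_matrices=False)[2])
E
```

```text
time: 1.45
tool_pos: [0.5343, 0.0925, 0.2496]
tcp_rot: [1.721, 0.768, -1.721]
wrist_force: [0.0, 0.9, -0.4]
width: 0.468
time: 1.87
tool_pos: [0.532, 0.0977, 0.2493]
tcp_rot: [2.049, 0.329, -2.05]
wrist_force: [-0.7, 0.7, 0.2]
width: 0.464
t 1.87 pos [0.532  0.0977 0.2493] yaw0 -1.253 -> yaw -1.26 dp cm [12.13  0.24  0.09] rot [0.0072 0.0004 0.0001] rows 2.9 q [0.14 0.01 1.89 0.   1.25 1.39] F [-0.7  0.7  0.2] w 0.464
1073 [0.5333 0.0946 0.1386] ((531.4115600585938, 93.88447570800781), (63.48284149169922, 12.929488182067871), 17.244829177856445) [[-0.9529 -0.3032]
 [ 0.3032 -0.9529]]
```

View pics/w1.png

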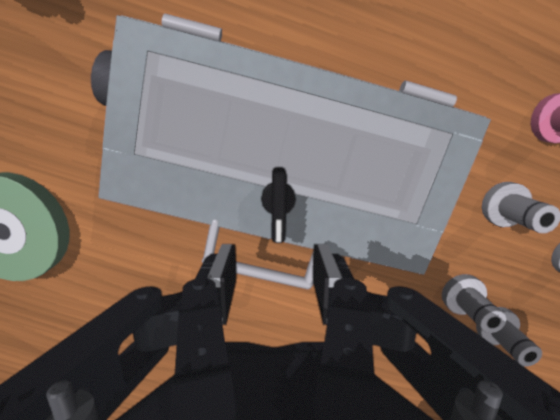

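```bash

python3 -m creep '[{"grip":4,"dp":[4,0.3,0.1],"rotation":[0,0,0]},{"grip":4,"dp":[8,0.3,0.1],"rotation":[0,0,0]},{"grip":4,"dp":[10,0.3,0.1],"rotation":[0,0,0]},{"grip":4,"dp":[11.9,0.3,0.1],"rotation":[0,0,0]},{"grip":4,"dp":[11.9,0.3,0.1],"rotation":[0,0,0]}]' 40
python3 -m creep '[{"grip":0.6,"dp":[0,0,0],"rotation":[0,0,0]},{"grip":0.6,"dp":[0,0,0],"rotation":[0,0,0]},{"grip":0.6,"dp":[0,0,0],"rotation":[0,0,0]},{"grip":0.6,"dp":[0,0,0],"rotation":[0,0,0]},{"grip":0.6,"dp":[0,0,0],"rotation":[0,0,0]}]' 40
python3 - <<'E'
from h import *
plan(cab(-.038,0,.130),CY-.06,True)
E
```

```text
time: 2.33
tool_pos: [0.5283, 0.0942, 0.1255]
tcp_rot: [2.036, 0.335, -2.055]
wrist_force: [-0.4, -1.0, -0.3]
width: 0.469
time: 2.75
tool_pos: [0.5335, 0.0945, 0.1322]
tcp_rot: [2.049, 0.334, -2.043]
wrist_force: [0.3, -2.1, 0.8]
width: 0.143
t 2.75 pos [0.5335 0.0945 0.1322] yaw0 -1.247 -> yaw 0.012 dp cm [ 0.22 -0.12  0.13] rot [-1.2586 -0.0018 -0.0029] rows 10.1 q [ 0.13  0.11  2.   -0.    1.02  1.38] F [ 0.3 -2.1  0.8] w 0.143
```

```bash

python3 -m creep '[{"grip":0.6,"dp":[0,0,0],"rotation":[-0.11,0,0]},{"grip":0.6,"dp":[0,0,0],"rotation":[-0.22,0,0]},{"grip":0.6,"dp":[0,0,0],"rotation":[-0.33,0,0]},{"grip":0.6,"dp":[0,0,0],"rotation":[-0.44,0,0]},{"grip":0.6,"dp":[0,0,0],"rotation":[-0.55,0,0]}]' 40
python3 -m creep '[{"grip":0.6,"dp":[0,0,0],"rotation":[-0.11,0,0]},{"grip":0.6,"dp":[0,0,0],"rotation":[-0.22,0,0]},{"grip":0.6,"dp":[0,0,0],"rotation":[-0.33,0,0]},{"grip":0.6,"dp":[0,0,0],"rotation":[-0.44,0,0]},{"grip":0.6,"dp":[0,0,0],"rotation":[-0.55,0,0]}]' 40
python3 - <<'E'
from h import *
plan(cab(-.038,0,.130),CY-.02,True)
print(bot.read_state()['torque'])
E
```

```text
time: 3.17
tool_pos: [0.5328, 0.0955, 0.1322]
tcp_rot: [1.7, 0.799, -1.696]
wrist_force: [-2.1, 0.9, 3.8]
width: 0.143
time: 3.58
tool_pos: [0.5316, 0.0959, 0.1322]
tcp_rot: [1.314, 1.141, -1.313]
wrist_force: [-5.6, 2.5, 7.1]
width: 0.142
t 3.58 pos [0.5316 0.0959 0.1322] yaw0 -0.142 -> yaw 0.052 dp cm [0.22 0.04 0.07] rot [-0.194  -0.0022  0.0012] rows 1.6 q [0.13 0.11 2.01 0.   1.03 0.27] F [-5.6  2.5  7.1] w 0.142
[ 0.4418  1.0617 -0.0908]
```

```bash

python3 -m creep '[{"grip":0.6,"dp":[0,0,0],"rotation":[-0.1,0,0]},{"grip":0.6,"dp":[0,0,0],"rotation":[-0.18,0,0]},{"grip":0.6,"dp":[0,0,0],"rotation":[-0.18,0,0]},{"grip":4,"dp":[0,0,0],"rotation":[-0.18,0,0]},{"grip":4,"dp":[0,0,0],"rotation":[-0.18,0,0]}]' 40
python3 -m creep '[{"grip":4,"dp":[0,0,0],"rotation":[0,0,0]},{"grip":4,"dp":[0,0,0],"rotation":[0,0,0]},{"grip":4,"dp":[-3,0,0],"rotation":[0,0,0]},{"grip":4,"dp":[-7,0,0],"rotation":[0,0,0]},{"grip":3,"dp":[-10,0,0],"rotation":[0,0,0]}]' 40
python3 - <<'E'
from h import *
plan(cab(-.125,0,.20),CY,False)
p,d,c=snap('wrist');W=cloud(d,c);save(p,'w2.png')
z=W[...,2];k=(z>.13)&(z<.15);k[280:]=0
kp=W[k];print(len(kp),cv2.minAreaRect((kp[:,:2]*1000).astype(np.float32)))
E
```

```text
time: 4.0
tool_pos: [0.5329, 0.0951, 0.1315]
tcp_rot: [1.186, 1.223, -1.183]
wrist_force: [-0.6, 0.1, -0.8]
width: 0.414
time: 4.42
tool_pos: [0.5323, 0.0947, 0.2322]
tcp_rot: [1.185, 1.225, -1.185]
wrist_force: [1.6, 0.0, 0.4]
width: 0.358
t 4.42 pos [0.5323 0.0947 0.2322] yaw0 0.033 -> yaw 0.072 dp cm [ 3.22 -8.73  0.29] rot [-0.039 -0.    -0.   ] rows 2.2 q [0.13 0.02 1.91 0.   1.22 0.1 ] F [1.6 0.  0.4] w 0.358
1259 ((530.6640014648438, 95.15361785888672), (12.837669372558594, 62.82957458496094), 2.2786786556243896)
```

View pics/w2.png

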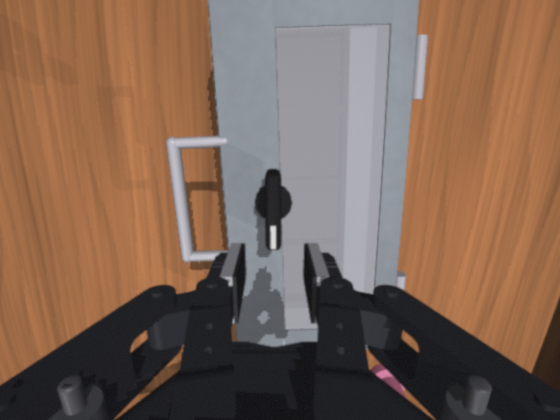

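```bash

python3 -m creep '[{"grip":3,"dp":[0,-4,0.2],"rotation":[-0.039,0,0]},{"grip":3,"dp":[3.2,-8.7,0.3],"rotation":[-0.039,0,0]},{"grip":3,"dp":[3.2,-8.7,0.3],"rotation":[-0.039,0,0]},{"grip":3,"dp":[3.2,-8.7,0.3],"rotation":[-0.039,0,0]},{"grip":3,"dp":[3.2,-8.7,0.3],"rotation":[-0.039,0,0]}]' 40
python3 - <<'E'
from h import *
plan(cab(-.125,0,.09),CY,False)
p,d,c=snap('wrist');W=cloud(d,c);save(p,'w3.png')
print(proj([cab(-.125,0,.1),cab(-.125,.055,.1),cab(-.125,-.055,.1)],c))
E
```

```text
time: 4.88
tool_pos: [0.4448, 0.0888, 0.1981]
tcp_rot: [1.156, 1.242, -1.156]
wrist_force: [0.4, -0.1, 0.8]
width: 0.353
t 4.88 pos [0.4448 0.0888 0.1981] yaw0 0.072 -> yaw 0.072 dp cm [10.81  0.03 -0.01] rot [0.0003 0.     0.0001] rows 2.6 q [ 0.14 -0.13  2.11 -0.    1.16  0.07] F [ 0.4 -0.1  0.8] w 0.353
[[275.3213 211.6998]
 [275.4635 141.7851]
 [275.1928 273.0597]]
```

View pics/w3.png

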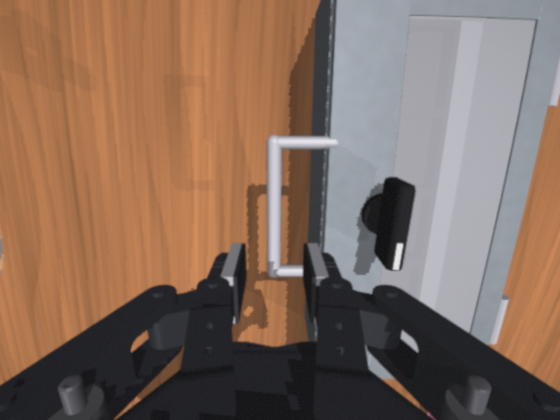

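```bash

python3 -m creep '[{"grip":3,"dp":[4,0,0],"rotation":[0,0,0]},{"grip":3,"dp":[7,0,0],"rotation":[0,0,0]},{"grip":3,"dp":[9,0,0],"rotation":[0,0,0]},{"grip":3,"dp":[10.8,0,0],"rotation":[0,0,0]},{"grip":3,"dp":[10.8,0,0],"rotation":[0,0,0]}]' 40
python3 -m creep '[{"grip":0.5,"dp":[0,0,0],"rotation":[0,0,0]},{"grip":0.5,"dp":[0,0,0],"rotation":[0,0,0]},{"grip":0.5,"dp":[0,0,0],"rotation":[0,0,0]},{"grip":0.5,"dp":[0,0,0],"rotation":[0,0,0]},{"grip":0.5,"dp":[0,0,0],"rotation":[0,0,0]}]' 40
python3 - <<'E'
from h import *
s,p,r=tool()
print(p,s['wrist_force'],s['width'])
H=cab(.085,0,.09)
ax=np.array([np.cos(CY),np.sin(CY),0])
# lid angle th: bar = H + (-ax)*(.21 cos - .004 sin) ... lid plane offset 4mm
def bar(th):
    return H-ax*(.21*np.cos(th)-.004*np.sin(th))+np.array([0,0,.21*np.sin(th)+.004*np.cos(th)])
off=p-bar(0);print(off)
for th in np.arange(0,1.75,.1):
    print(round(th,2),(r.as_matrix().T@(bar(th)+0*off-bar(0))*100).round(2))
E
```

```text
time: 5.35
tool_pos: [0.4446, 0.0886, 0.0878]
tcp_rot: [1.154, 1.245, -1.16]
wrist_force: [-0.8, 0.0, 0.4]
width: 0.349
time: 5.77
tool_pos: [0.4444, 0.0888, 0.0911]
tcp_rot: [1.155, 1.244, -1.158]
wrist_force: [-5.7, 0.1, -2.4]
width: 0.124
[0.4444 0.0888 0.0911] [-5.7384  0.0593 -2.409 ] 0.12353343173703481
[-0.0007 -0.0002 -0.0029]
0.0 [0. 0. 0.]
0.1 [-2.09  0.14  0.  ]
0.2 [-4.17  0.49  0.  ]
0.3 [-6.19  1.04  0.  ]
0.4 [-8.15  1.79  0.  ]
0.5 [-10.03   2.73   0.  ]
0.6 [-11.8    3.86   0.  ]
0.7 [-13.45   5.16   0.  ]
0.8 [-14.96   6.61   0.  ]
0.9 [-16.32   8.21   0.  ]
1.0 [-17.52   9.94   0.  ]
1.1 [-18.53  11.78   0.  ]
1.2 [-19.36  13.71   0.  ]
1.3 [-19.99  15.71   0.  ]
1.4 [-20.41  17.77   0.  ]
1.5 [-20.63  19.85   0.  ]
1.6 [-20.64  21.95   0.  ]
1.7 [-20.44  24.04   0.01]
```

```bash

python3 -m creep '[{"grip":0.5,"dp":[-1,0.05,0],"rotation":[0,0,0]},{"grip":0.5,"dp":[-2.1,0.15,0],"rotation":[0,0,0]},{"grip":0.5,"dp":[-3.1,0.3,0],"rotation":[0,0,0]},{"grip":0.5,"dp":[-4.2,0.5,0],"rotation":[0,0,0]},{"grip":0.5,"dp":[-5.2,0.75,0],"rotation":[0,0,0]}]' 40
python3 - <<'E'
from h import *
plan([0.4444,.0888,.0911],CY)
E
```

```text
time: 6.18
tool_pos: [0.4517, 0.0893, 0.1437]
tcp_rot: [1.155, 1.244, -1.158]
wrist_force: [-6.1, -0.4, -6.6]
width: 0.127
t 6.18 pos [0.4517 0.0893 0.1437] yaw0 0.072 -> yaw 0.072 dp cm [ 5.26 -0.72 -0.  ] rot [0.0003 0.0001 0.0027] rows 1.3 q [ 0.14 -0.06  2.15  0.    1.05  0.07] F [-6.1 -0.4 -6.6] w 0.127
```

```bash

python3 -m creep '[{"grip":0.5,"dp":[-2,0.65,0],"rotation":[0,0,0]},{"grip":0.5,"dp":[-3.9,1.5,0],"rotation":[0,0,0]},{"grip":0.5,"dp":[-5.7,2.5,0],"rotation":[0,0,0]},{"grip":0.5,"dp":[-7.45,3.75,0],"rotation":[0,0,0]},{"grip":0.5,"dp":[-9,5.1,0],"rotation":[0,0,0]}]' 40
python3 - <<'E'
from h import *
plan([0.4444,.0888,.0911],CY)
E
```

```text
time: 6.6
tool_pos: [0.5014, 0.0928, 0.2352]
tcp_rot: [1.153, 1.246, -1.16]
wrist_force: [-11.9, -0.8, 0.6]
width: 0.119
t 6.6 pos [0.5014 0.0928 0.2352] yaw0 0.072 -> yaw 0.072 dp cm [14.44 -5.63 -0.02] rot [0.0004 0.0004 0.0056] rows 3.7 q [ 0.13 -0.04  1.96 -0.    1.23  0.06] F [-11.9  -0.8   0.6] w 0.119
```

```bash

python3 -m creep '[{"grip":0.5,"dp":[-1.45,1.55,0],"rotation":[0,0,0]},{"grip":0.5,"dp":[-2.75,3.2,0],"rotation":[0,0,0]},{"grip":0.5,"dp":[-3.85,5,0],"rotation":[0,0,0]},{"grip":0.5,"dp":[-4.75,6.9,0],"rotation":[0,0,0]},{"grip":0.5,"dp":[-5.5,8.85,0],"rotation":[0,0,0]}]' 40
python3 - <<'E'
from h import *
plan([0.4444,.0888,.0911],CY)
E
```

```text
time: 7.02
tool_pos: [0.5929, 0.0991, 0.295]
tcp_rot: [1.158, 1.239, -1.153]
wrist_force: [-7.8, -2.3, 8.9]
width: 0.124
t 7.02 pos [0.5929 0.0991 0.295 ] yaw0 0.072 -> yaw 0.072 dp cm [ 20.33 -14.97  -0.05] rot [ 0.0004  0.0006 -0.0042] rows 6.1 q [ 0.12  0.1   1.71 -0.    1.33  0.05] F [-7.8 -2.3  8.9] w 0.124
```

```bash

python3 -m creep '[{"grip":0.5,"dp":[-0.6,2,0],"rotation":[0,0,0]},{"grip":0.5,"dp":[-0.95,4.1,0],"rotation":[0,0,0]},{"grip":0.5,"dp":[-1.1,6.2,0],"rotation":[0,0,0]},{"grip":0.5,"dp":[-1,7.8,0],"rotation":[0,0,0]},{"grip":0.5,"dp":[-1,7.8,0],"rotation":[0,0,0]}]' 40
python3 - <<'E'
from h import *
plan([0.4444,.0888,.0911],CY)
E
```

```text
time: 7.43
tool_pos: [0.6757, 0.105, 0.3038]
tcp_rot: [1.163, 1.233, -1.147]
wrist_force: [3.6, 0.1, 3.9]
width: 0.114
t 7.43 pos [0.6757 0.105  0.3038] yaw0 0.072 -> yaw 0.072 dp cm [ 20.97 -23.46  -0.05] rot [-0.0001  0.0003 -0.0132] rows 7.5 q [ 0.12  0.24  1.52 -0.    1.36  0.05] F [3.6 0.1 3.9] w 0.114
```

```bash

python3 -m creep '[{"grip":4,"dp":[0,0,0],"rotation":[0,0,0]},{"grip":4,"dp":[0,0,0],"rotation":[0,0,0]},{"grip":4,"dp":[-2,0,0],"rotation":[0,0,0]},{"grip":4,"dp":[-6,0,0],"rotation":[0,0,0]},{"grip":5,"dp":[-6,-4,0],"rotation":[0,0,0]}]' 40
python3 - <<'E'
from h import *
plan([.456,-.216,.2])
p,d,c=snap('top');W=cloud(d,c);np.save('W.npy',W);save(p,'top2.png')
p,d,c=snap('scene');save(p,'scene2.png')
E
```

```text
time: 7.85
tool_pos: [0.638, 0.1028, 0.3663]
tcp_rot: [1.166, 1.23, -1.143]
wrist_force: [1.6, 0.1, 3.5]
width: 0.575
t 7.85 pos [0.638  0.1028 0.3663] yaw0 0.072 -> yaw 0.072 dp cm [ 16.25 -20.73  30.51] rot [ 0.     -0.0007 -0.0176] rows 9.7 q [ 0.12  0.15  1.52 -0.    1.45  0.05] F [1.6 0.1 3.5] w 0.575
```

View pics/top2.png

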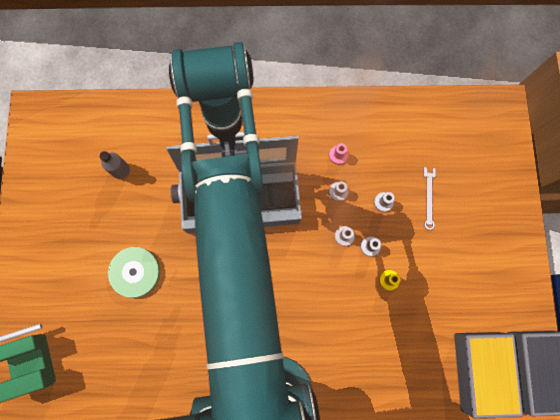

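View pics/scene2.png

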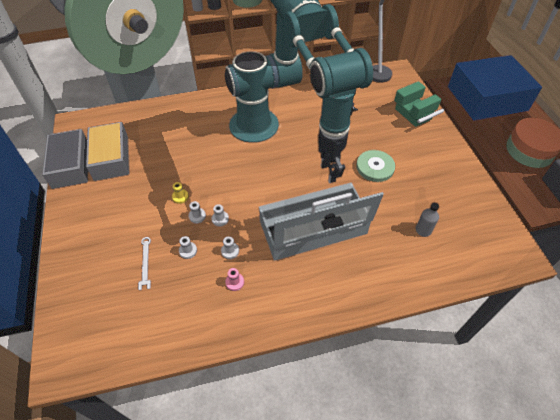

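```bash

python3 -m creep '[{"grip":5,"dp":[1,-4,3],"rotation":[0,0,0.018]},{"grip":5,"dp":[3,-7,6],"rotation":[0,0,0.018]},{"grip":5,"dp":[5,-9,9],"rotation":[0,0,0.018]},{"grip":5,"dp":[7,-11,12],"rotation":[0,0,0.018]},{"grip":5,"dp":[9,-13,15],"rotation":[0,0,0.018]}]' 70
python3 - <<'E'
from h import *
plan([.456,-.2165,.15],CY)
E
```

```text
time: 8.37
tool_pos: [0.5156, -0.048, 0.2741]
tcp_rot: [1.165, 1.228, -1.14]
wrist_force: [0.1, -1.5, 0.4]
width: 0.586
t 8.37 pos [ 0.5156 -0.048   0.2741] yaw0 0.073 -> yaw 0.072 dp cm [12.27 -7.44 16.36] rot [ 0.0016  0.0008 -0.021 ] rows 5.2 q [-0.14 -0.07  1.91  0.    1.28 -0.22] F [ 0.1 -1.5  0.4] w 0.586
```

```bash

python3 -m creep '[{"grip":5,"dp":[2,-2,4],"rotation":[0,0,-0.018]},{"grip":5,"dp":[5,-4,8],"rotation":[0,0,-0.018]},{"grip":5,"dp":[8,-5.5,12],"rotation":[0,0,-0.018]},{"grip":5,"dp":[11.3,-7.4,16.4],"rotation":[0,0,-0.018]},{"grip":5,"dp":[11.3,-7.4,16.4],"rotation":[0,0,-0.018]}]' 70
python3 - <<'E'
from h import *
p,d,c=snap('wrist');W=cloud(d,c);save(p,'w4.png')
z=W[...,2];k=(z>.064)&(z<.078)
n,l,st,ce=cv2.connectedComponentsWithStats(k.astype(np.uint8))
for i in range(1,n):
    if st[i,4]>60:
        q=W[l==i];print(st[i],q.mean(0),cv2.minEnclosingCircle((q[:,:2]*1000).astype(np.float32)))
plan([.456,-.2165,.05],CY)
E
```

```text
time: 8.78
tool_pos: [0.4575, -0.2139, 0.1624]
tcp_rot: [1.156, 1.239, -1.155]
wrist_force: [1.4, 0.5, -0.2]
width: 0.589
[ 344    0  216   40 1405] [ 0.5606 -0.0762  0.0711] ((571.24560546875, -67.06867980957031), 77.48979187011719)
[ 422  195   45   41 1381] [ 0.5923 -0.2053  0.069 ] ((593.5360107421875, -206.09109497070312), 17.495481491088867)
[ 250  196   42   42 1372] [ 0.4542 -0.2165  0.0693] ((454.2480773925781, -217.39144897460938), 16.957233428955078)
[217 281  29  37 706] [ 0.4262 -0.2958  0.0693] ((421.12567138671875, -296.31317138671875), 17.112234115600586)
[106 338  12  16  78] [ 0.3173 -0.353   0.0698] ((316.1831359863281, -352.05743408203125), 10.83092975616455)
[381 347   9  20 142] [ 0.5696 -0.3453  0.0692] ((567.352783203125, -346.21405029296875), 11.247785568237305)
t 8.83 pos [ 0.4529 -0.2173  0.157 ] yaw0 0.07 -> yaw 0.072 dp cm [10.7   0.38 -0.07] rot [-0.0013  0.0014  0.006 ] rows 2.6 q [-0.49  0.01  2.06 -0.01  1.07 -0.56] F [-2.8 -3.5 -2.1] w 0.582
```

View pics/w4.png

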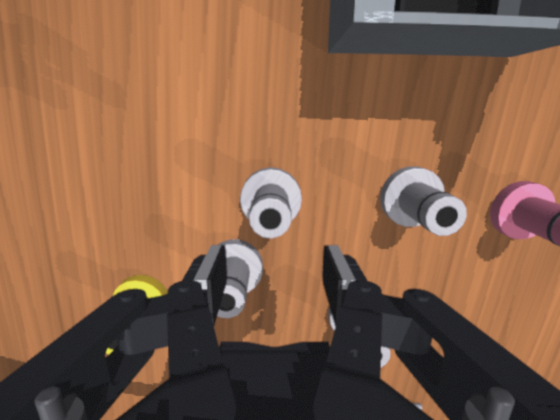

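```bash

python3 -m creep '[{"grip":5,"dp":[2,0,0],"rotation":[0,0,0]},{"grip":5,"dp":[4,0,0],"rotation":[0,0,0]},{"grip":5,"dp":[6,0,0],"rotation":[0,0,0]},{"grip":5,"dp":[6,0,0],"rotation":[0,0,0]},{"grip":5,"dp":[6,0,0],"rotation":[0,0,0]}]' 70
python3 - <<'E'
from h import *
plan([.455,-.217,.05],CY)
E
```

```text
time: 9.25
tool_pos: [0.4571, -0.2117, 0.1017]
tcp_rot: [1.156, 1.244, -1.157]
wrist_force: [0.0, -0.1, 1.3]
width: 0.586
t 9.25 pos [ 0.4571 -0.2117  0.1017] yaw0 0.072 -> yaw 0.072 dp cm [ 5.17 -0.24  0.51] rot [ 0.0003 -0.001   0.0016] rows 1.2 q [-0.48  0.08  2.1   0.    0.96 -0.56] F [ 0.  -0.1  1.3] w 0.586
```

Settled; correct laterally, descend, grip.

```bash

python3 -m creep '[{"grip":5,"dp":[0.5,-0.24,0.5],"rotation":[0,0,0]},{"grip":5,"dp":[2.5,-0.24,0.5],"rotation":[0,0,0]},{"grip":5,"dp":[4.2,-0.24,0.5],"rotation":[0,0,0]},{"grip":5,"dp":[5.2,-0.24,0.5],"rotation":[0,0,0]},{"grip":5,"dp":[5.2,-0.24,0.5],"rotation":[0,0,0]}]' 70
python3 -m creep '[{"grip":2.5,"dp":[0,0,0],"rotation":[0,0,0]},{"grip":2.5,"dp":[0,0,0],"rotation":[0,0,0]},{"grip":2.5,"dp":[0,0,0],"rotation":[0,0,0]},{"grip":2.5,"dp":[0,0,0],"rotation":[0,0,0]},{"grip":2.5,"dp":[0,0,0],"rotation":[0,0,0]}]' 70
python3 - <<'E'
from h import *
for i in range(1,5): print(i,cab(-.005+.01,.12-.08*(i-1),.058))
plan(cab(.005,-.12,.19),CY)
E
```

```text
time: 9.67
tool_pos: [0.4548, -0.217, 0.049]
tcp_rot: [1.156, 1.245, -1.157]
wrist_force: [0.9, 0.6, -0.1]
width: 0.591
time: 10.08
tool_pos: [0.4566, -0.2179, 0.0512]
tcp_rot: [1.156, 1.24, -1.155]
wrist_force: [-1.7, 0.8, 2.7]
width: 0.378
1 [0.5662 0.2179 0.058 ]
2 [0.5719 0.1382 0.058 ]
3 [0.5777 0.0584 0.058 ]
4 [ 0.5834 -0.0214  0.058 ]
t 10.08 pos [ 0.4566 -0.2179  0.0512] yaw0 0.072 -> yaw 0.072 dp cm [-13.88  14.09 -18.66] rot [ 0.0004  0.0012 -0.0017] rows 6.5 q [-0.49  0.15  2.13 -0.    0.85 -0.57] F [-1.7  0.8  2.7] w 0.378
```

```bash

python3 -m creep '[{"grip":2.5,"dp":[-2,0,0],"rotation":[0,0,0]},{"grip":2.5,"dp":[-5,0,0],"rotation":[0,0,0]},{"grip":2.5,"dp":[-8,1,-1],"rotation":[0,0,0]},{"grip":2.5,"dp":[-11,3,-4],"rotation":[0,0,0]},{"grip":2.5,"dp":[-13.9,5,-6.5],"rotation":[0,0,0]}]' 70
python3 -m creep '[{"grip":2.5,"dp":[0,2.5,-3.5],"rotation":[0,0,0]},{"grip":2.5,"dp":[0,5,-6.5],"rotation":[0,0,0]},{"grip":2.5,"dp":[0,7,-9.5],"rotation":[0,0,0]},{"grip":2.5,"dp":[0,9.1,-12.2],"rotation":[0,0,0]},{"grip":2.5,"dp":[0,9.1,-12.2],"rotation":[0,0,0]}]' 70
python3 - <<'E'
from h import *
plan(cab(.005,-.12,.058),CY)
p,d,c=snap('wrist');W=cloud(d,c);np.save('Ww.npy',W);save(p,'w5.png')
print([proj(cab(.005+a,-.12+b,.03),c).round() for a,b in((0,0),(-.034,-.035),(.034,-.035),(.034,.035),(-.034,.035))])
E
```

```text
time: 10.5
tool_pos: [0.4971, -0.1525, 0.185]
tcp_rot: [1.158, 1.243, -1.159]
wrist_force: [1.4, -0.3, -4.8]
width: 0.378
time: 10.92
tool_pos: [0.5826, -0.0194, 0.1841]
tcp_rot: [1.157, 1.245, -1.15]
wrist_force: [0.6, -0.5, -4.4]
width: 0.383
t 10.92 pos [ 0.5826 -0.0194  0.1841] yaw0 0.076 -> yaw 0.072 dp cm [12.61  0.03  0.25] rot [ 0.0042 -0.0033 -0.0023] rows 3.0 q [-0.08  0.14  1.87  0.    1.13 -0.16] F [ 0.6 -0.5 -4.4] w 0.383
[array([[275., 197.]]), array([[242., 230.]]), array([[308., 231.]]), array([[311., 162.]]), array([[240., 161.]])]
```

View pics/w5.png

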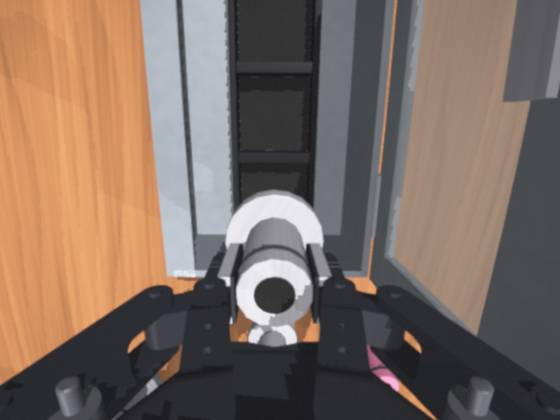

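```bash

python3 -m creep '[{"grip":2.5,"dp":[2,0.03,0.25],"rotation":[0,0,0]},{"grip":2.5,"dp":[5,0.03,0.25],"rotation":[0,0,0]},{"grip":2.5,"dp":[8,0.03,0.25],"rotation":[0,0,0]},{"grip":2.5,"dp":[8,0.03,0.25],"rotation":[0,0,0]},{"grip":2.5,"dp":[8,0.03,0.25],"rotation":[0,0,0]}]' 70
python3 - <<'E'
from h import *
plan(cab(.005,-.12,.0595),CY)
E
```

```text
time: 11.38
tool_pos: [0.5771, -0.0278, 0.1016]
tcp_rot: [1.153, 1.248, -1.162]
wrist_force: [0.5, 0.5, -4.7]
width: 0.378
t 11.38 pos [ 0.5771 -0.0278  0.1016] yaw0 0.071 -> yaw 0.072 dp cm [ 4.21  0.7  -0.59] rot [-0.0004 -0.001   0.0075] rows 1.0 q [-0.09  0.22  1.94 -0.    0.99 -0.16] F [ 0.5  0.5 -4.7] w 0.378
```

```bash

python3 -m creep '[{"grip":2.5,"dp":[0,0,0],"rotation":[0,0,0]},{"grip":2.5,"dp":[0,0,0],"rotation":[0,0,0]}]' 70
python3 -m creep '[{"grip":2.5,"dp":[0,0,0],"rotation":[0,0,0]}]' 70
python3 -m creep '[{"grip":2.5,"dp":[0,0,0],"rotation":[0,0,0]}]' 70
python3 - <<'E'
from h import *
plan(cab(.005,-.12,.0595),CY)
E
```

```text
time: 11.55
tool_pos: [0.5822, -0.028, 0.1068]
tcp_rot: [1.158, 1.239, -1.154]
wrist_force: [0.2, -0.1, -4.1]
width: 0.374
time: 11.63
tool_pos: [0.5824, -0.0278, 0.1071]
tcp_rot: [1.158, 1.239, -1.153]
wrist_force: [0.8, -0.5, -3.8]
width: 0.38
time: 11.72
tool_pos: [0.582, -0.0276, 0.1066]
tcp_rot: [1.157, 1.239, -1.154]
wrist_force: [-0.3, -0.2, -4.9]
width: 0.382
t 11.72 pos [ 0.582  -0.0276  0.1066] yaw0 0.072 -> yaw 0.072 dp cm [ 4.71  0.17 -0.61] rot [ 0.0001  0.0006 -0.0035] rows 1.1 q [-0.09  0.21  1.94 -0.    0.99 -0.16] F [-0.3 -0.2 -4.9] w 0.382
```

```bash

python3 -m creep '[{"grip":2.5,"dp":[0,0.17,-0.6],"rotation":[0,0,0]},{"grip":2.5,"dp":[1.5,0.17,-0.6],"rotation":[0,0,0]},{"grip":2.5,"dp":[3,0.17,-0.6],"rotation":[0,0,0]},{"grip":2.5,"dp":[4,0.17,-0.6],"rotation":[0,0,0]},{"grip":2.5,"dp":[4.4,0.17,-0.6],"rotation":[0,0,0]}]' 70
python3 -m creep '[{"grip":2.5,"dp":[0,0,0],"rotation":[0,0,0]},{"grip":2.5,"dp":[0.2,0,0],"rotation":[0,0,0]},{"grip":2.5,"dp":[0.2,0,0],"rotation":[0,0,0]}]' 70
python3 - <<'E'
from h import *
plan(cab(.005,-.12,.0595),CY)
E
```

```text
time: 12.13
tool_pos: [0.5805, -0.0207, 0.0592]
tcp_rot: [1.155, 1.245, -1.158]
wrist_force: [-13.0, 2.8, 34.3]
width: 0.378
time: 12.38
tool_pos: [0.5827, -0.0212, 0.0592]
tcp_rot: [1.157, 1.241, -1.155]
wrist_force: [-0.5, -0.1, -3.0]
width: 0.38
t 12.38 pos [ 0.5827 -0.0212  0.0592] yaw0 0.072 -> yaw 0.072 dp cm [-0.03  0.07  0.02] rot [ 0.0002  0.0002 -0.0016] rows 0.0 q [-0.08  0.27  1.97  0.    0.9  -0.15] F [-0.5 -0.1 -3. ] w 0.38
```

```bash

python3 -m creep '[{"grip":5,"dp":[0,0,0],"rotation":[0,0,0]},{"grip":5,"dp":[0,0,0],"rotation":[0,0,0]},{"grip":5,"dp":[0,0,0],"rotation":[0,0,0]},{"grip":5,"dp":[-3,0,0],"rotation":[0,0,0]},{"grip":5,"dp":[-7,0,0],"rotation":[0,0,0]}]' 70
python3 -m creep '[{"grip":5,"dp":[-4,0,3],"rotation":[0,0,0]},{"grip":5,"dp":[-7,0,6],"rotation":[0,0,0]},{"grip":5,"dp":[-7,0,10],"rotation":[0,0,0]},{"grip":5,"dp":[-7,0,14],"rotation":[0,0,0]},{"grip":5,"dp":[-7,0,16],"rotation":[0,0,0]}]' 70
python3 -m creep '[{"grip":5,"dp":[0,0,0],"rotation":[0,0,0]},{"grip":5,"dp":[0,0,0],"rotation":[0,0,0]}]'
cat >> h.py <<'E'
def hubs(n,name=None):
    p,d,c=snap(n);W=cloud(d,c)
    if name: save(p,name)
    z=W[...,2];k=(z>.062)&(z<.092)
    nn,l,st,ce=cv2.connectedComponentsWithStats(k.astype(np.uint8))
    for i in range(1,nn):
        if 40<st[i,4]<3000:
            q=W[l==i];cc,rr=cv2.minEnclosingCircle((q[:,:2]*1000).astype(np.float32))
            if rr<22: print(n,'hub?',np.round(cc,1),round(rr,1),'z',q[:,2].mean().round(4),'px',ce[i].round(),'rgb',p[l==i].mean(0).round())
    return W
E
python3 - <<'E'
from h import *
hubs('top','top3.png');hubs('wrist','w6.png')
plan([.5958,-.2055,.05],CY)
E
```

```text
time: 12.8
tool_pos: [0.5783, -0.0211, 0.1253]
tcp_rot: [1.153, 1.25, -1.162]
wrist_force: [0.7, 0.0, -0.5]
width: 0.587
time: 13.22
tool_pos: [0.5948, -0.1851, 0.2017]
tcp_rot: [1.157, 1.235, -1.155]
wrist_force: [0.4, -0.5, -0.5]
width: 0.588
time: 13.38
tool_pos: [0.5935, -0.1823, 0.1991]
tcp_rot: [1.159, 1.24, -1.157]
wrist_force: [0.6, -0.2, 0.1]
width: 0.591
top hub? [583.4 -20.7] 17.1 z 0.0782 px [279. 191.] rgb [170. 160. 162.]
top hub? [ 560.6 -344.4] 17.2 z 0.0706 px [388. 197.] rgb [112. 102. 100.]
top hub? [ 422.2 -294.9] 17.2 z 0.0706 px [374. 244.] rgb [181. 173. 175.]
top hub? [ 320.2 -345.3] 17.1 z 0.0703 px [394. 279.] rgb [204. 192.   7.]
top hub? [163.1 660.8] 20.2 z 0.0776 px [ 39. 342.] rgb [50. 55. 37.]
wrist hub? [582.  -23.6] 17.1 z 0.0753 px [275.  11.] rgb [147. 146. 152.]
wrist hub? [ 594.1 -205.5] 17.0 z 0.0692 px [274. 226.] rgb [161. 158. 164.]
wrist hub? [ 713.2 -211.9] 17.5 z 0.0688 px [397. 240.] rgb [175. 117. 144.]
wrist hub? [ 420.5 -296.7] 18.0 z 0.069 px [ 97. 294.] rgb [148. 145. 150.]
wrist hub? [ 319.  -346.5] 17.6 z 0.0688 px [ 14. 329.] rgb [163. 152.  59.]
wrist hub? [ 558.5 -340.6] 16.0 z 0.0674 px [231. 337.] rgb [100.  98. 103.]
t 13.48 pos [ 0.5932 -0.1802  0.1985] yaw0 0.072 -> yaw 0.072 dp cm [14.85  0.08  2.55] rot [ 0.0001 -0.0007  0.0001] rows 3.6 q [-0.34  0.19  1.78  0.    1.17 -0.41] F [-0.2  1.3 -0.3] w 0.589
```

View pics/top3.png

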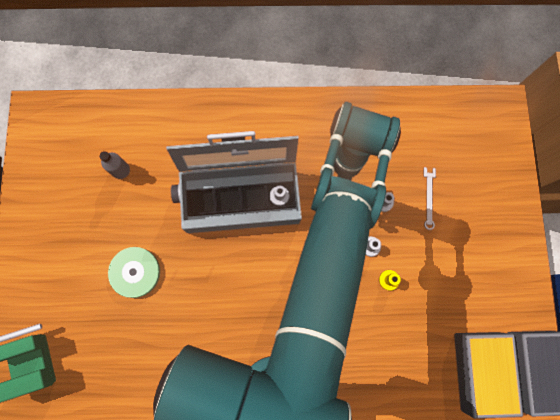

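```bash

python3 -m creep '[{"grip":5,"dp":[3,0.1,2.3],"rotation":[0,0,0]},{"grip":5,"dp":[6,0.1,2.4],"rotation":[0,0,0]},{"grip":5,"dp":[9,0.1,2.4],"rotation":[0,0,0]},{"grip":5,"dp":[9,0.1,2.4],"rotation":[0,0,0]},{"grip":5,"dp":[9,0.1,2.4],"rotation":[0,0,0]}]' 70
python3 -m creep '[{"grip":5,"dp":[0,0,0],"rotation":[0,0,0]},{"grip":5,"dp":[0,0,0],"rotation":[0,0,0]}]'
python3 - <<'E'
from h import *
plan([.5952,-.2055,.05],CY)
E
```

```text
time: 13.9
tool_pos: [0.5942, -0.2026, 0.1063]
tcp_rot: [1.154, 1.249, -1.157]
wrist_force: [0.6, -0.4, 0.4]
width: 0.586
time: 14.07
tool_pos: [0.598, -0.2046, 0.1113]
tcp_rot: [1.156, 1.239, -1.153]
wrist_force: [-0.1, 0.0, 0.3]
width: 0.587
t 14.07 pos [ 0.598  -0.2046  0.1113] yaw0 0.073 -> yaw 0.072 dp cm [ 6.13 -0.31  0.06] rot [ 0.0014  0.0018 -0.0039] rows 1.5 q [-0.37  0.29  1.83  0.    1.02 -0.44] F [-0.1  0.   0.3] w 0.587
```

```bash

python3 -m creep '[{"grip":5,"dp":[1.5,-0.2,0.1],"rotation":[0,0,0]},{"grip":5,"dp":[3.5,-0.2,0.1],"rotation":[0,0,0]},{"grip":5,"dp":[5.2,-0.2,0.1],"rotation":[0,0,0]},{"grip":5,"dp":[6.1,-0.2,0.1],"rotation":[0,0,0]},{"grip":5,"dp":[6.1,-0.2,0.1],"rotation":[0,0,0]}]' 70
python3 -m creep '[{"grip":2.5,"dp":[0,0,0],"rotation":[0,0,0]},{"grip":2.5,"dp":[0,0,0],"rotation":[0,0,0]},{"grip":2.5,"dp":[0,0,0],"rotation":[0,0,0]},{"grip":2.5,"dp":[0,0,0],"rotation":[0,0,0]},{"grip":2.5,"dp":[0,0,0],"rotation":[0,0,0]}]' 70
python3 - <<'E'
from h import *
plan(cab(.005,-.04,.20),CY)
E
```

```text
time: 14.48
tool_pos: [0.5936, -0.2054, 0.0469]
tcp_rot: [1.156, 1.244, -1.157]
wrist_force: [-0.0, 0.3, 0.3]
width: 0.584
time: 14.9
tool_pos: [0.5953, -0.2063, 0.0493]
tcp_rot: [1.156, 1.24, -1.155]
wrist_force: [-1.7, 0.7, 6.4]
width: 0.38
t 14.9 pos [ 0.5953 -0.2063  0.0493] yaw0 0.072 -> yaw 0.072 dp cm [-15.1    0.18 -26.5 ] rot [ 0.0003  0.0011 -0.0024] rows 7.3 q [-0.37  0.36  1.87  0.    0.91 -0.45] F [-1.7  0.7  6.4] w 0.38
```

```bash

python3 -m creep '[{"grip":2.5,"dp":[-2,0,0],"rotation":[0,0,0]},{"grip":2.5,"dp":[-5,0,0],"rotation":[0,0,0]},{"grip":2.5,"dp":[-9,0,0],"rotation":[0,0,0]},{"grip":2.5,"dp":[-12,0,-3],"rotation":[0,0,0]},{"grip":2.5,"dp":[-15,0.1,-6.5],"rotation":[0,0,0]}]' 70
python3 -m creep '[{"grip":2.5,"dp":[0,0,-4],"rotation":[0,0,0]},{"grip":2.5,"dp":[0,0,-8],"rotation":[0,0,0]},{"grip":2.5,"dp":[0,0,-12],"rotation":[0,0,0]},{"grip":2.5,"dp":[0,0.1,-16],"rotation":[0,0,0]},{"grip":2.5,"dp":[0,0.1,-20],"rotation":[0,0,0]}]' 70
python3 -m creep '[{"grip":2.5,"dp":[2,0,0],"rotation":[0,0,0]},{"grip":2.5,"dp":[5,0,0],"rotation":[0,0,0]},{"grip":2.5,"dp":[8,0,0],"rotation":[0,0,0]},{"grip":2.5,"dp":[8,0,0],"rotation":[0,0,0]},{"grip":2.5,"dp":[8,0,0],"rotation":[0,0,0]}]' 70
python3 -m creep '[{"grip":2.5,"dp":[0,0,0],"rotation":[0,0,0]},{"grip":2.5,"dp":[0,0,0],"rotation":[0,0,0]}]'
python3 - <<'E'
from h import *
plan(cab(.005,-.04,.0575),CY)
E
```

```text
time: 15.32
tool_pos: [0.5907, -0.146, 0.1956]
tcp_rot: [1.158, 1.24, -1.158]
wrist_force: [-0.1, 0.7, -5.4]
width: 0.381
time: 15.73
tool_pos: [0.576, 0.0563, 0.1931]
tcp_rot: [1.156, 1.243, -1.157]
wrist_force: [1.1, 0.1, -5.0]
width: 0.382
time: 16.15
tool_pos: [0.574, 0.0546, 0.111]
tcp_rot: [1.152, 1.248, -1.162]
wrist_force: [0.3, 0.2, -3.7]
width: 0.383
time: 16.32
tool_pos: [0.579, 0.0545, 0.1163]
tcp_rot: [1.158, 1.239, -1.154]
wrist_force: [0.2, -0.5, -3.6]
width: 0.379
t 16.32 pos [0.579  0.0545 0.1163] yaw0 0.071 -> yaw 0.072 dp cm [ 5.88 -0.13 -0.4 ] rot [-0.0003  0.0001 -0.0037] rows 1.4 q [ 0.05  0.2   1.93  0.    1.   -0.02] F [ 0.2 -0.5 -3.6] w 0.379
```

```bash

python3 -m creep '[{"grip":2.5,"dp":[1.5,-0.1,-0.4],"rotation":[0,0,0]},{"grip":2.5,"dp":[3.5,-0.1,-0.4],"rotation":[0,0,0]},{"grip":2.5,"dp":[4.8,-0.1,-0.4],"rotation":[0,0,0]},{"grip":2.5,"dp":[5.3,-0.1,-0.4],"rotation":[0,0,0]},{"grip":2.5,"dp":[5.6,-0.1,-0.4],"rotation":[0,0,0]}]' 70
python3 -m creep '[{"grip":2.5,"dp":[0.1,0,0],"rotation":[0,0,0]},{"grip":2.5,"dp":[0.3,0,0],"rotation":[0,0,0]},{"grip":2.5,"dp":[0.3,0,0],"rotation":[0,0,0]}]' 70
python3 - <<'E'
from h import *
plan(cab(.005,-.04,.0575),CY)
E
```

```text
time: 16.73
tool_pos: [0.5758, 0.0583, 0.0579]
tcp_rot: [1.156, 1.243, -1.157]
wrist_force: [-1.1, -0.2, -4.5]
width: 0.382
time: 16.98
tool_pos: [0.5768, 0.0585, 0.0574]
tcp_rot: [1.157, 1.241, -1.155]
wrist_force: [-5.0, -0.8, 3.2]
width: 0.382
t 16.98 pos [0.5768 0.0585 0.0574] yaw0 0.072 -> yaw 0.072 dp cm [-0.01  0.09  0.02] rot [ 0.0002  0.0001 -0.0011] rows 0.0 q [ 0.06  0.27  1.97 -0.    0.9  -0.01] F [-5.  -0.8  3.2] w 0.382
```

```bash

python3 -m creep '[{"grip":5,"dp":[0,0,0],"rotation":[0,0,0]},{"grip":5,"dp":[0,0,0],"rotation":[0,0,0]},{"grip":5,"dp":[0,0,0],"rotation":[0,0,0]},{"grip":5,"dp":[-3,0,0],"rotation":[0,0,0]},{"grip":5,"dp":[-7,0,0],"rotation":[0,0,0]}]' 70
python3 -m creep '[{"grip":5,"dp":[-4,0,1],"rotation":[0,0,0]},{"grip":5,"dp":[-7,0,4],"rotation":[0,0,0]},{"grip":5,"dp":[-7,-1,8],"rotation":[0,0,0]},{"grip":5,"dp":[-7,-1.5,12],"rotation":[0,0,0]},{"grip":5,"dp":[-7,-2,16],"rotation":[0,0,0]}]' 70
python3 -m creep '[{"grip":5,"dp":[0,-0.5,4],"rotation":[0,0,0]},{"grip":5,"dp":[0,-1,8],"rotation":[0,0,0]},{"grip":5,"dp":[0,-1.5,12],"rotation":[0,0,0]},{"grip":5,"dp":[0,-2,16],"rotation":[0,0,0]},{"grip":5,"dp":[0,-2.6,20],"rotation":[0,0,0]}]' 70
python3 -m creep '[{"grip":5,"dp":[0,0,0],"rotation":[0,0,0]},{"grip":5,"dp":[0,0,0],"rotation":[0,0,0]}]'
python3 - <<'E'
from h import *
hubs('top');hubs('wrist')
plan([.5606,-.3445,.05],CY)
E
```

```text
time: 17.4
tool_pos: [0.5727, 0.0584, 0.1219]
tcp_rot: [1.152, 1.248, -1.162]
wrist_force: [0.8, -0.1, 0.2]
width: 0.581
time: 17.82
tool_pos: [0.5685, -0.1039, 0.1975]
tcp_rot: [1.156, 1.239, -1.152]
wrist_force: [0.2, -0.3, -1.0]
width: 0.588
time: 18.23
tool_pos: [0.5562, -0.3061, 0.1959]
tcp_rot: [1.156, 1.24, -1.155]
wrist_force: [0.8, 0.2, -0.6]
width: 0.586
time: 18.4
tool_pos: [0.5558, -0.3065, 0.1955]
tcp_rot: [1.159, 1.239, -1.159]
wrist_force: [-0.1, 0.0, -0.6]
width: 0.586
top hub? [ 715.4 -210.2] 17.6 z 0.0699 px [341. 148.] rgb [212. 125. 140.]
top hub? [583.2 -20.5] 17.2 z 0.0776 px [279. 191.] rgb [171. 158. 159.]
top hub? [577.   58.9] 17.1 z 0.0774 px [252. 193.] rgb [170. 163. 165.]
top hub? [164.6 656.9] 18.6 z 0.0775 px [ 39. 341.] rgb [49. 54. 36.]
wrist hub? [ 713.  -211.9] 17.6 z 0.0688 px [469. 108.] rgb [162. 107. 131.]
wrist hub? [ 421.  -297.1] 17.3 z 0.0693 px [125. 182.] rgb [147. 144. 150.]
wrist hub? [ 317.8 -347.2] 18.1 z 0.069 px [ 23. 227.] rgb [163. 152.  58.]
wrist hub? [ 558.5 -345.4] 17.0 z 0.0691 px [274. 243.] rgb [150. 147. 154.]
t 18.5 pos [ 0.556  -0.3037  0.1952] yaw0 0.071 -> yaw 0.072 dp cm [14.52  0.16  4.11] rot [-0.0004 -0.0004 -0.0004] rows 3.6 q [-0.54  0.22  1.75  0.    1.17 -0.61] F [ 0.   0.2 -1. ] w 0.586
```

```bash

python3 -m creep '[{"grip":5,"dp":[3,0.1,4],"rotation":[0,0,0]},{"grip":5,"dp":[6,0.1,4],"rotation":[0,0,0]},{"grip":5,"dp":[8.6,0.1,4],"rotation":[0,0,0]},{"grip":5,"dp":[8.6,0.1,4],"rotation":[0,0,0]},{"grip":5,"dp":[8.6,0.1,4],"rotation":[0,0,0]}]' 70
python3 -m creep '[{"grip":5,"dp":[0,0,0],"rotation":[0,0,0]},{"grip":5,"dp":[0,0,0],"rotation":[0,0,0]}]'
python3 - <<'E'
from h import *
plan([.560,-.3448,.05],CY)
E
```

```text
time: 18.92
tool_pos: [0.5588, -0.3411, 0.1073]
tcp_rot: [1.155, 1.248, -1.156]
wrist_force: [0.4, -0.3, 0.6]
width: 0.582
time: 19.08
tool_pos: [0.5618, -0.3436, 0.1121]
tcp_rot: [1.155, 1.239, -1.154]
wrist_force: [0.3, -0.4, -0.0]
width: 0.586
t 19.08 pos [ 0.5618 -0.3436  0.1121] yaw0 0.073 -> yaw 0.072 dp cm [ 6.21 -0.21  0.09] rot [ 0.0017  0.0026 -0.0035] rows 1.5 q [-0.59  0.34  1.77  0.    1.03 -0.66] F [ 0.3 -0.4 -0. ] w 0.586
```

```bash

python3 -m creep '[{"grip":5,"dp":[1.5,-0.15,0.1],"rotation":[0,0,0]},{"grip":5,"dp":[3.5,-0.15,0.1],"rotation":[0,0,0]},{"grip":5,"dp":[5.2,-0.15,0.1],"rotation":[0,0,0]},{"grip":5,"dp":[6,-0.15,0.1],"rotation":[0,0,0]},{"grip":5,"dp":[6,-0.15,0.1],"rotation":[0,0,0]}]' 70
python3 -m creep '[{"grip":2.5,"dp":[0,0,0],"rotation":[0,0,0]},{"grip":2.5,"dp":[0,0,0],"rotation":[0,0,0]},{"grip":2.5,"dp":[0,0,0],"rotation":[0,0,0]},{"grip":2.5,"dp":[0,0,0],"rotation":[0,0,0]},{"grip":2.5,"dp":[0,0,0],"rotation":[0,0,0]}]' 70
python3 - <<'E'
from h import *
plan(cab(.005,.04,.20),CY)
E
```

```text
time: 19.5
tool_pos: [0.5581, -0.344, 0.0487]
tcp_rot: [1.156, 1.244, -1.156]
wrist_force: [-0.4, 0.8, -0.4]
width: 0.586
time: 19.92
tool_pos: [0.5594, -0.3453, 0.0511]
tcp_rot: [1.156, 1.24, -1.155]
wrist_force: [-1.4, 1.3, 5.1]
width: 0.374
t 19.92 pos [ 0.5594 -0.3453  0.0511] yaw0 0.072 -> yaw 0.072 dp cm [-14.95   4.76 -48.11] rot [ 0.0003  0.0015 -0.002 ] rows 12.1 q [-0.59  0.4   1.8   0.    0.93 -0.66] F [-1.4  1.3  5.1] w 0.374
```

```bash

python3 -m creep '[{"grip":2.5,"dp":[-2,0,0],"rotation":[0,0,0]},{"grip":2.5,"dp":[-5,0,0],"rotation":[0,0,0]},{"grip":2.5,"dp":[-9,0,0],"rotation":[0,0,0]},{"grip":2.5,"dp":[-12,0.5,-3],"rotation":[0,0,0]},{"grip":2.5,"dp":[-15,1,-6.5],"rotation":[0,0,0]}]' 70
python3 -m creep '[{"grip":2.5,"dp":[0,0.4,-4],"rotation":[0,0,0]},{"grip":2.5,"dp":[0,0.8,-8],"rotation":[0,0,0]},{"grip":2.5,"dp":[0,1.2,-12],"rotation":[0,0,0]},{"grip":2.5,"dp":[0,1.6,-16],"rotation":[0,0,0]},{"grip":2.5,"dp":[0,2,-20],"rotation":[0,0,0]}]' 70
python3 -m creep '[{"grip":2.5,"dp":[0,0.4,-4],"rotation":[0,0,0]},{"grip":2.5,"dp":[0,0.8,-8],"rotation":[0,0,0]},{"grip":2.5,"dp":[0,1.2,-12],"rotation":[0,0,0]},{"grip":2.5,"dp":[0,1.5,-16],"rotation":[0,0,0]},{"grip":2.5,"dp":[0,1.8,-20],"rotation":[0,0,0]}]' 70
python3 -m creep '[{"grip":2.5,"dp":[0,0,-1.5],"rotation":[0,0,0]},{"grip":2.5,"dp":[0,0,-1.5],"rotation":[0,0,0]},{"grip":2.5,"dp":[0,0,-1.5],"rotation":[0,0,0]},{"grip":2.5,"dp":[0,0,-1.5],"rotation":[0,0,0]}]' 70
python3 - <<'E'
from h import *
plan(cab(.005,.04,.0592),CY)
E
```

```text
time: 20.33
tool_pos: [0.5635, -0.2847, 0.1969]
tcp_rot: [1.158, 1.239, -1.158]
wrist_force: [1.2, 1.5, -6.5]
width: 0.378
time: 20.75
tool_pos: [0.5677, -0.0807, 0.1942]
tcp_rot: [1.156, 1.244, -1.157]
wrist_force: [1.3, 0.0, -5.4]
width: 0.381
time: 21.17
tool_pos: [0.5713, 0.1199, 0.1942]
tcp_rot: [1.155, 1.243, -1.157]
wrist_force: [0.7, -0.6, -6.2]
width: 0.379
time: 21.5
tool_pos: [0.5707, 0.1325, 0.1944]
tcp_rot: [1.154, 1.243, -1.158]
wrist_force: [0.4, -0.2, -6.7]
width: 0.382
t 21.5 pos [0.5707 0.1325 0.1944] yaw0 0.072 -> yaw 0.072 dp cm [13.52  0.18 -0.56] rot [0.0006 0.0009 0.0018] rows 3.2 q [ 0.19  0.14  1.85 -0.    1.15  0.11] F [ 0.4 -0.2 -6.7] w 0.382
```

```bash

python3 -m creep '[{"grip":2.5,"dp":[2,0.1,-0.5],"rotation":[0,0,0]},{"grip":2.5,"dp":[5,0.1,-0.5],"rotation":[0,0,0]},{"grip":2.5,"dp":[8,0.1,-0.5],"rotation":[0,0,0]},{"grip":2.5,"dp":[8,0.1,-0.5],"rotation":[0,0,0]},{"grip":2.5,"dp":[8,0.1,-0.5],"rotation":[0,0,0]}]' 70
python3 -m creep '[{"grip":2.5,"dp":[0,0,0],"rotation":[0,0,0]},{"grip":2.5,"dp":[0,0,0],"rotation":[0,0,0]}]'
python3 - <<'E'
from h import *
plan(cab(.005,.04,.0592),CY)
E
```

```text
time: 21.92
tool_pos: [0.5697, 0.1362, 0.1128]
tcp_rot: [1.153, 1.245, -1.163]
wrist_force: [0.6, 0.3, -4.8]
width: 0.374
time: 22.08
tool_pos: [0.5742, 0.1378, 0.1179]
tcp_rot: [1.159, 1.239, -1.153]
wrist_force: [0.1, -0.7, -5.0]
width: 0.38
t 22.08 pos [0.5742 0.1378 0.1179] yaw0 0.071 -> yaw 0.072 dp cm [ 5.87 -0.25 -0.05] rot [-0.0008 -0.0004 -0.0044] rows 1.4 q [ 0.19  0.21  1.91 -0.    1.01  0.12] F [ 0.1 -0.7 -5. ] w 0.38
```

```bash

python3 -m creep '[{"grip":2.5,"dp":[1.5,-0.1,0],"rotation":[0,0,0]},{"grip":2.5,"dp":[3.5,-0.1,0],"rotation":[0,0,0]},{"grip":2.5,"dp":[4.8,-0.1,0],"rotation":[0,0,0]},{"grip":2.5,"dp":[5.3,-0.1,0],"rotation":[0,0,0]},{"grip":2.5,"dp":[5.5,-0.1,0],"rotation":[0,0,0]}]' 70
python3 -m creep '[{"grip":2.5,"dp":[0.1,0,0],"rotation":[0,0,0]},{"grip":2.5,"dp":[0.3,0,0],"rotation":[0,0,0]},{"grip":2.5,"dp":[0.3,0,0],"rotation":[0,0,0]}]' 70
python3 - <<'E'
from h import *
plan(cab(.005,.04,.0592),CY)
E
```

```text
time: 22.5
tool_pos: [0.5707, 0.1379, 0.06]
tcp_rot: [1.155, 1.243, -1.157]
wrist_force: [-0.9, 0.2, -6.7]
width: 0.38
time: 22.75
tool_pos: [0.5722, 0.1384, 0.0591]
tcp_rot: [1.157, 1.241, -1.154]
wrist_force: [-1.8, 0.5, -0.3]
width: 0.375
t 22.75 pos [0.5722 0.1384 0.0591] yaw0 0.072 -> yaw 0.072 dp cm [-0.01 -0.03  0.02] rot [ 0.0003 -0.0003 -0.0021] rows 0.0 q [0.19 0.28 1.95 0.   0.9  0.12] F [-1.8  0.5 -0.3] w 0.375
```

```bash

python3 -m creep '[{"grip":5,"dp":[0,0,0],"rotation":[0,0,0]},{"grip":5,"dp":[0,0,0],"rotation":[0,0,0]},{"grip":5,"dp":[0,0,0],"rotation":[0,0,0]},{"grip":5,"dp":[-3,0,0],"rotation":[0,0,0]},{"grip":5,"dp":[-7,0,0],"rotation":[0,0,0]}]' 70
python3 -m creep '[{"grip":5,"dp":[-4,0,1],"rotation":[0,0,0]},{"grip":5,"dp":[-7,0,4],"rotation":[0,0,0]},{"grip":5,"dp":[-7,-2,7.5],"rotation":[0,0,0]},{"grip":5,"dp":[-7,-4,11],"rotation":[0,0,0]},{"grip":5,"dp":[-7,-6,14.5],"rotation":[0,0,0]}]' 70
python3 -m creep '[{"grip":5,"dp":[0,-2,3.5],"rotation":[0,0,0]},{"grip":5,"dp":[0,-4,7],"rotation":[0,0,0]},{"grip":5,"dp":[0,-6,10.5],"rotation":[0,0,0]},{"grip":5,"dp":[0,-8,14],"rotation":[0,0,0]},{"grip":5,"dp":[0,-10,17.5],"rotation":[0,0,0]}]' 70
python3 -m creep '[{"grip":5,"dp":[0,-2,6],"rotation":[0,0,0]},{"grip":5,"dp":[0,-2,6],"rotation":[0,0,0]},{"grip":5,"dp":[0,-2,6],"rotation":[0,0,0]},{"grip":5,"dp":[0,-2,6],"rotation":[0,0,0]}]'
python3 - <<'E'
from h import *
hubs('top');hubs('wrist','w7.png')
plan([.4224,-.2953,.05],CY)
E
```

```text
time: 23.17
tool_pos: [0.5678, 0.1374, 0.1242]
tcp_rot: [1.151, 1.247, -1.163]
wrist_force: [0.5, -0.5, -0.3]
width: 0.585
time: 23.58
tool_pos: [0.5223, -0.0121, 0.1996]
tcp_rot: [1.157, 1.239, -1.152]
wrist_force: [0.6, 0.7, -0.2]
width: 0.582
time: 24.0
tool_pos: [0.4339, -0.1943, 0.1985]
tcp_rot: [1.156, 1.24, -1.155]
wrist_force: [1.1, -0.5, -1.2]
width: 0.59
time: 24.33
tool_pos: [0.4188, -0.2551, 0.1981]
tcp_rot: [1.159, 1.24, -1.158]
wrist_force: [0.5, -0.2, -0.0]
width: 0.583
top hub? [ 715.1 -211.1] 17.4 z 0.0703 px [341. 148.] rgb [210. 122. 137.]
top hub? [584.6 -20.2] 17.9 z 0.0775 px [279. 191.] rgb [166. 154. 155.]
top hub? [578.3  59.2] 17.4 z 0.077 px [252. 193.] rgb [165. 157. 160.]
top hub? [572.9 137.7] 17.7 z 0.0773 px [225. 195.] rgb [165. 159. 162.]
top hub? [ 323.3 -346.7] 15.2 z 0.0705 px [395. 276.] rgb [184. 168.  10.]
top hub? [163.4 661. ] 20.7 z 0.0766 px [ 39. 341.] rgb [48. 52. 35.]
wrist hub? [ 420.6 -296. ] 17.0 z 0.0691 px [273. 243.] rgb [149. 146. 153.]
wrist hub? [ 317.7 -346.8] 17.6 z 0.069 px [164. 280.] rgb [163. 157.  63.]
t 24.43 pos [ 0.4192 -0.2534  0.1977] yaw0 0.072 -> yaw 0.072 dp cm [14.77  0.01  4.21] rot [ 0.0002 -0.0003 -0.0006] rows 3.7 q [-0.59 -0.05  2.04  0.    1.15 -0.67] F [ 0.3 -0.5  0.4] w 0.588
```

```bash

python3 -m creep '[{"grip":5,"dp":[3,0,4],"rotation":[0,0,0]},{"grip":5,"dp":[6,0,4.1],"rotation":[0,0,0]},{"grip":5,"dp":[8.8,0,4.1],"rotation":[0,0,0]},{"grip":5,"dp":[8.8,0,4.1],"rotation":[0,0,0]},{"grip":5,"dp":[8.8,0,4.1],"rotation":[0,0,0]}]' 70
python3 -m creep '[{"grip":5,"dp":[0,0,0],"rotation":[0,0,0]},{"grip":5,"dp":[0,0,0],"rotation":[0,0,0]}]'
python3 - <<'E'
from h import *
plan([.422,-.2955,.05],CY)
E
```

```text
time: 24.85
tool_pos: [0.4209, -0.2924, 0.1078]
tcp_rot: [1.155, 1.249, -1.156]
wrist_force: [-0.3, 0.1, -0.0]
width: 0.583
time: 25.02
tool_pos: [0.4237, -0.295, 0.1118]
tcp_rot: [1.155, 1.239, -1.154]
wrist_force: [-0.1, 0.5, -0.6]
width: 0.59
t 25.02 pos [ 0.4237 -0.295   0.1118] yaw0 0.073 -> yaw 0.072 dp cm [ 6.18 -0.19  0.02] rot [ 0.0017  0.0026 -0.003 ] rows 1.5 q [-0.66  0.09  2.07  0.    0.98 -0.73] F [-0.1  0.5 -0.6] w 0.59
```

```bash

python3 -m creep '[{"grip":5,"dp":[1.5,-0.1,0],"rotation":[0,0,0]},{"grip":5,"dp":[3.5,-0.1,0],"rotation":[0,0,0]},{"grip":5,"dp":[5.2,-0.1,0],"rotation":[0,0,0]},{"grip":5,"dp":[6,-0.1,0],"rotation":[0,0,0]},{"grip":5,"dp":[6,-0.1,0],"rotation":[0,0,0]}]' 70
python3 -m creep '[{"grip":2.5,"dp":[0,0,0],"rotation":[0,0,0]},{"grip":2.5,"dp":[0,0,0],"rotation":[0,0,0]},{"grip":2.5,"dp":[0,0,0],"rotation":[0,0,0]},{"grip":2.5,"dp":[0,0,0],"rotation":[0,0,0]},{"grip":2.5,"dp":[0,0,0],"rotation":[0,0,0]}]' 70
python3 - <<'E'
from h import *
plan(cab(.005,.12,.20),CY)
E
```

```text
time: 25.43
tool_pos: [0.4206, -0.2942, 0.0491]
tcp_rot: [1.156, 1.244, -1.156]
wrist_force: [-0.1, 0.3, -0.3]
width: 0.582
time: 25.85
tool_pos: [0.4219, -0.2956, 0.0511]
tcp_rot: [1.156, 1.24, -1.155]
wrist_force: [-1.6, 1.5, 6.1]
width: 0.382
t 25.85 pos [ 0.4219 -0.2956  0.0511] yaw0 0.072 -> yaw 0.072 dp cm [-14.94  18.12 -50.16] rot [ 0.0002  0.0016 -0.002 ] rows 13.3 q [-0.66  0.17  2.11  0.    0.85 -0.73] F [-1.6  1.5  6.1] w 0.382
```

```bash

python3 -m creep '[{"grip":2.5,"dp":[-2,0,0],"rotation":[0,0,0]},{"grip":2.5,"dp":[-5,0,0],"rotation":[0,0,0]},{"grip":2.5,"dp":[-9,0,0],"rotation":[0,0,0]},{"grip":2.5,"dp":[-12,1.5,-3],"rotation":[0,0,0]},{"grip":2.5,"dp":[-15,3,-6.5],"rotation":[0,0,0]}]' 70
python3 -m creep '[{"grip":2.5,"dp":[0,1.4,-3.8],"rotation":[0,0,0]},{"grip":2.5,"dp":[0,2.8,-7.6],"rotation":[0,0,0]},{"grip":2.5,"dp":[0,4.2,-11.4],"rotation":[0,0,0]},{"grip":2.5,"dp":[0,5.6,-15.2],"rotation":[0,0,0]},{"grip":2.5,"dp":[0,7,-19],"rotation":[0,0,0]}]' 70
python3 -m creep '[{"grip":2.5,"dp":[0,1.4,-3.8],"rotation":[0,0,0]},{"grip":2.5,"dp":[0,2.8,-7.6],"rotation":[0,0,0]},{"grip":2.5,"dp":[0,4.2,-11.4],"rotation":[0,0,0]},{"grip":2.5,"dp":[0,5.6,-15.2],"rotation":[0,0,0]},{"grip":2.5,"dp":[0,7,-19],"rotation":[0,0,0]}]' 70
python3 -m creep '[{"grip":2.5,"dp":[0,1.1,-3.5],"rotation":[0,0,0]},{"grip":2.5,"dp":[0,1.1,-5.6],"rotation":[0,0,0]},{"grip":2.5,"dp":[0,1.1,-5.6],"rotation":[0,0,0]},{"grip":2.5,"dp":[0,1.1,-5.6],"rotation":[0,0,0]}]' 70
python3 - <<'E'
from h import *
plan(cab(.005,.12,.0592),CY)
E
```

```text
time: 26.27
tool_pos: [0.4438, -0.2363, 0.1952]
tcp_rot: [1.159, 1.238, -1.158]
wrist_force: [0.6, 0.9, -5.3]
width: 0.379
time: 26.68
tool_pos: [0.4991, -0.0388, 0.1926]
tcp_rot: [1.156, 1.243, -1.157]
wrist_force: [0.6, -0.5, -5.4]
width: 0.385
time: 27.1
tool_pos: [0.5552, 0.1557, 0.1923]
tcp_rot: [1.155, 1.243, -1.157]
wrist_force: [1.4, -0.3, -4.6]
width: 0.379
time: 27.43
tool_pos: [0.5618, 0.2115, 0.1919]
tcp_rot: [1.152, 1.245, -1.156]
wrist_force: [0.6, -0.1, -4.9]
width: 0.38
t 27.43 pos [0.5618 0.2115 0.1919] yaw0 0.075 -> yaw 0.072 dp cm [13.27  0.51 -0.62] rot [0.0031 0.0008 0.0021] rows 3.2 q [ 0.32  0.16  1.82 -0.    1.15  0.24] F [ 0.6 -0.1 -4.9] w 0.38
```

```bash

python3 -m creep '[{"grip":2.5,"dp":[2,0.4,-0.4],"rotation":[0,0,0]},{"grip":2.5,"dp":[5,0.4,-0.4],"rotation":[0,0,0]},{"grip":2.5,"dp":[7.8,0.4,-0.4],"rotation":[0,0,0]},{"grip":2.5,"dp":[7.8,0.4,-0.4],"rotation":[0,0,0]},{"grip":2.5,"dp":[7.8,0.4,-0.4],"rotation":[0,0,0]}]' 70
python3 -m creep '[{"grip":2.5,"dp":[0,0,0],"rotation":[0,0,0]},{"grip":2.5,"dp":[0,0,0],"rotation":[0,0,0]}]'
python3 - <<'E'
from h import *
plan(cab(.005,.12,.0592),CY)
E
```

```text
time: 27.85
tool_pos: [0.5639, 0.2127, 0.1126]
tcp_rot: [1.152, 1.245, -1.163]
wrist_force: [0.3, 0.6, -3.8]
width: 0.379
time: 28.02
tool_pos: [0.5683, 0.2147, 0.1176]
tcp_rot: [1.159, 1.24, -1.153]
wrist_force: [0.4, 0.4, -3.2]
width: 0.377
t 28.02 pos [0.5683 0.2147 0.1176] yaw0 0.071 -> yaw 0.072 dp cm [ 5.84 -0.21 -0.34] rot [-0.0004 -0.0009 -0.004 ] rows 1.4 q [ 0.32  0.24  1.88 -0.    1.02  0.25] F [ 0.4  0.4 -3.2] w 0.377
```

```bash

python3 -m creep '[{"grip":2.5,"dp":[1.5,-0.1,-0.3],"rotation":[0,0,0]},{"grip":2.5,"dp":[3.5,-0.1,-0.3],"rotation":[0,0,0]},{"grip":2.5,"dp":[4.8,-0.1,-0.3],"rotation":[0,0,0]},{"grip":2.5,"dp":[5.3,-0.1,-0.3],"rotation":[0,0,0]},{"grip":2.5,"dp":[5.5,-0.1,-0.3],"rotation":[0,0,0]}]' 70
python3 -m creep '[{"grip":2.5,"dp":[0.1,0,0],"rotation":[0,0,0]},{"grip":2.5,"dp":[0.3,0,0],"rotation":[0,0,0]},{"grip":2.5,"dp":[0.3,0,0],"rotation":[0,0,0]}]' 70
python3 - <<'E'
from h import *
plan(cab(.005,.12,.0592),CY)
E
```

```text
time: 28.43
tool_pos: [0.5648, 0.2173, 0.0597]
tcp_rot: [1.155, 1.243, -1.157]
wrist_force: [-0.1, 0.1, -3.4]
width: 0.379
time: 28.68
tool_pos: [0.5662, 0.2179, 0.0592]
tcp_rot: [1.157, 1.241, -1.154]
wrist_force: [-3.3, -1.0, 2.4]
width: 0.376
t 28.68 pos [0.5662 0.2179 0.0592] yaw0 0.072 -> yaw 0.072 dp cm [-0. -0. -0.] rot [ 0.0002 -0.0005 -0.0018] rows 0.0 q [0.33 0.31 1.91 0.   0.91 0.25] F [-3.3 -1.   2.4] w 0.376
```

```bash

python3 -m creep '[{"grip":5,"dp":[0,0,0],"rotation":[0,0,0]},{"grip":5,"dp":[0,0,0],"rotation":[0,0,0]},{"grip":5,"dp":[0,0,0],"rotation":[0,0,0]},{"grip":5,"dp":[-3,0,0],"rotation":[0,0,0]},{"grip":5,"dp":[-7,0,0],"rotation":[0,0,0]}]' 70
python3 -m creep '[{"grip":5,"dp":[-4,0,1],"rotation":[0,0,0]},{"grip":5,"dp":[-8,0,4],"rotation":[0,0,0]},{"grip":5,"dp":[-11,-2,7.5],"rotation":[0,0,0]},{"grip":5,"dp":[-14,-4,11],"rotation":[0,0,0]},{"grip":5,"dp":[-18,-6,14.5],"rotation":[0,0,0]}]' 70
python3 -m creep '[{"grip":5,"dp":[0,-1,4],"rotation":[0,0,0]},{"grip":5,"dp":[0,-2,8],"rotation":[0,0,0]},{"grip":5,"dp":[0,-3,12],"rotation":[0,0,0]},{"grip":5,"dp":[0,-3,16],"rotation":[0,0,0]},{"grip":5,"dp":[0,-3,20],"rotation":[0,0,0]}]' 70
python3 - <<'E'
from h import *
W=hubs('top','top4.png');np.save('W.npy',W)
z=W[...,2];u=W[(z>.2)];
for zz in (.15,.2,.25,.28,.3,.31):
    k=np.abs(z-zz)<.006;k[:, :160]=0;k[:,310:]=0;k[:100]=0;k[200:]=0
    q=W[k]
    if len(q): print(zz,len(q),np.median(((q[:,:2]-Cc)@np.array([[np.cos(CY),-np.sin(CY)],[np.sin(CY),np.cos(CY)]])),0))
W=hubs('wrist','w8.png')
for i in range(1,5): print(i,cab(.005,.12-.08*(i-1),.058))
E
```

```text
time: 29.1
tool_pos: [0.5619, 0.2164, 0.1235]
tcp_rot: [1.15, 1.247, -1.164]
wrist_force: [1.3, -0.1, 0.3]
width: 0.588
time: 29.52
tool_pos: [0.5278, 0.0939, 0.2819]
tcp_rot: [1.156, 1.242, -1.155]
wrist_force: [0.4, -0.6, -0.2]
width: 0.585
time: 29.93
tool_pos: [0.5124, -0.1084, 0.2814]
tcp_rot: [1.157, 1.24, -1.154]
wrist_force: [0.9, 0.6, 0.8]
width: 0.584
top hub? [583.2 -20. ] 17.3 z 0.0777 px [279. 191.] rgb [162. 154. 156.]
top hub? [577.1  58.4] 17.6 z 0.0774 px [252. 193.] rgb [165. 158. 161.]
top hub? [572.9 138.3] 17.2 z 0.0774 px [225. 195.] rgb [168. 161. 164.]
top hub? [567.  216.9] 17.2 z 0.0778 px [199. 198.] rgb [172. 164. 166.]
top hub? [ 319.3 -345.4] 17.6 z 0.0701 px [393. 279.] rgb [200. 186.   6.]
top hub? [163.2 660.8] 20.8 z 0.0772 px [ 39. 341.] rgb [49. 53. 35.]
0.15 209 [0.0923 0.0023]
0.2 173 [0.0959 0.0151]
0.25 335 [ 0.0997 -0.0007]
0.28 17 [ 0.1013 -0.0515]
0.3 185 [0.105  0.0002]
0.31 104 [0.1066 0.0048]
wrist hub? [575.4  57.7] 17.5 z 0.0762 px [348.  19.] rgb [154. 153. 158.]
wrist hub? [581.1 -21.5] 17.4 z 0.0766 px [343. 101.] rgb [156. 154. 160.]
wrist hub? [ 712.6 -212.1] 17.7 z 0.0687 px [422. 264.] rgb [178. 120. 146.]
1 [0.5662 0.2179 0.058 ]
2 [0.5719 0.1382 0.058 ]
3 [0.5777 0.0584 0.058 ]
4 [ 0.5834 -0.0214  0.058 ]
```

View pics/top4.png

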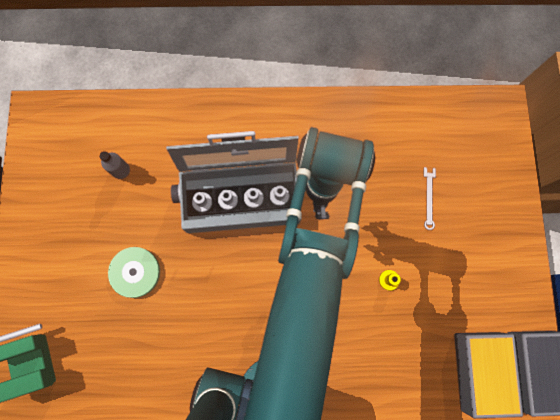

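View pics/w8.png

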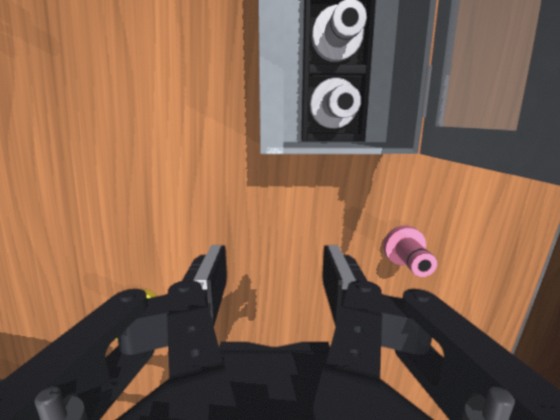

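```bash

python3 - <<'E'
from h import *
plan(cab(.105,0,.37),CY)
E
```

```text
t 30.03 pos [ 0.513  -0.1119  0.2811] yaw0 0.066 -> yaw 0.072 dp cm [ -8.93  17.56 -20.59] rot [-0.0058  0.0032 -0.0017] rows 6.8 q [-0.26 -0.04  1.88 -0.    1.31 -0.33] F [-0.9  1.1 -0.3] w 0.589
```

```bash

python3 -m creep '[{"grip":3,"dp":[-4,0,0],"rotation":[0,0,0]},{"grip":3,"dp":[-7.5,2,-2],"rotation":[0,0,0]},{"grip":3,"dp":[-9,4,-5],"rotation":[0,0,0]},{"grip":3,"dp":[-9,7,-8],"rotation":[0,0,0]},{"grip":3,"dp":[-9,9.5,-11],"rotation":[0,0,0]}]' 40
python3 -m creep '[{"grip":3,"dp":[0,2.5,-3],"rotation":[0,0,0]},{"grip":3,"dp":[0,5,-6],"rotation":[0,0,0]},{"grip":3,"dp":[0,8.1,-9.6],"rotation":[0,0,0]},{"grip":3,"dp":[0,8.1,-9.6],"rotation":[0,0,0]},{"grip":3,"dp":[0,8.1,-9.6],"rotation":[0,0,0]}]' 40
python3 -m creep '[{"grip":3,"dp":[0,0,0],"rotation":[0,0,0]},{"grip":3,"dp":[0,0,0],"rotation":[0,0,0]}]' 40
python3 - <<'E'
from h import *
plan(cab(.105,0,.296),CY)
p,d,c=snap('wrist');W=cloud(d,c);save(p,'w9.png')
z=W[...,2];k=(z>.28)&(z<.33);k[290:]=0
q=W[k];c,s=np.cos(CY),np.sin(CY);e=(q[:,:2]-Cc)@np.array([[c,-s],[s,c]]);print(len(q),e.mean(0),e.min(0),e.max(0),q[:,2].max())
E
```

```text
time: 30.45
tool_pos: [0.6017, 0.0116, 0.3738]
tcp_rot: [1.16, 1.237, -1.152]
wrist_force: [-0.0, -0.5, 0.1]
width: 0.353
time: 30.87
tool_pos: [0.6742, 0.115, 0.369]
tcp_rot: [1.153, 1.246, -1.154]
wrist_force: [-0.1, 0.3, -0.2]
width: 0.352
time: 31.03
tool_pos: [0.6729, 0.111, 0.3706]
tcp_rot: [1.156, 1.242, -1.157]
wrist_force: [-0.5, -0.3, 1.2]
width: 0.354
t 31.03 pos [0.6729 0.111  0.3706] yaw0 0.072 -> yaw 0.072 dp cm [7.46 0.12 0.56] rot [-0.      0.0005  0.0001] rows 1.8 q [ 0.13  0.23  1.42 -0.    1.49  0.06] F [-0.5 -0.3  1.2] w 0.354
2350 [0.1057 0.01  ] [ 0.0994 -0.0476] [0.1118 0.0594] 0.3062835355441962
```

View pics/w9.png

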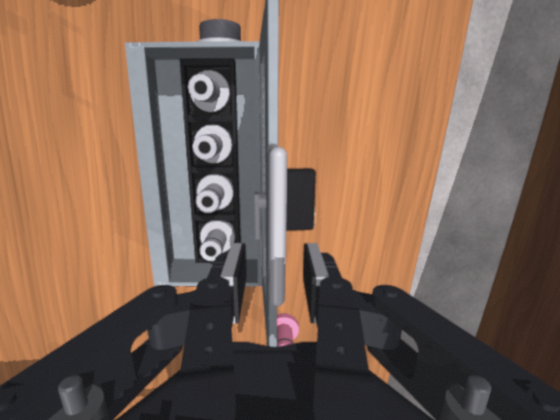

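Bar lies between the fingers (columns 270–285) and all four hubs stand in their pockets at left. Descend and grip.

```bash

python3 -m creep '[{"grip":3,"dp":[2,0.1,0.5],"rotation":[0,0,0]},{"grip":3,"dp":[4,0.1,0.5],"rotation":[0,0,0]},{"grip":3,"dp":[6,0.1,0.5],"rotation":[0,0,0]},{"grip":3,"dp":[7.4,0.1,0.5],"rotation":[0,0,0]},{"grip":3,"dp":[7.4,0.1,0.5],"rotation":[0,0,0]}]' 40
python3 -m creep '[{"grip":3,"dp":[0,0,0],"rotation":[0,0,0]},{"grip":0.5,"dp":[0,0,0],"rotation":[0,0,0]},{"grip":0.5,"dp":[0,0,0],"rotation":[0,0,0]},{"grip":0.5,"dp":[0,0,0],"rotation":[0,0,0]},{"grip":0.5,"dp":[0,0,0],"rotation":[0,0,0]}]' 40
python3 - <<'E'
from h import *
plan(cab(-.125,0,.0911),CY)
s,p,r=tool()
H=cab(.085,0,.09);ax=np.array([np.cos(CY),np.sin(CY),0])
bar=lambda th:H-ax*(.21*np.cos(th)-.004*np.sin(th))+np.array([0,0,.21*np.sin(th)+.004*np.cos(th)])
b0=p+np.array([0,0,.003])
from math import atan2
v=b0-H;th0=atan2(v[2],-(v@ax))-.019;print('th0',th0, np.hypot(v[2],v@ax), p-bar(th0))
for th in np.arange(th0,-.05,-.1):
    print(round(th,2),(r.as_matrix().T@(bar(th)-bar(th0))*100).round(2)[:2])
print((r.as_matrix().T@(bar(0)-bar(th0))*100).round(2))
E
```

```text
time: 31.5
tool_pos: [0.6725, 0.1051, 0.2924]
tcp_rot: [1.154, 1.246, -1.162]
wrist_force: [-0.8, 0.2, -0.8]
width: 0.35
time: 31.92
tool_pos: [0.6756, 0.1065, 0.2985]
tcp_rot: [1.157, 1.24, -1.154]
wrist_force: [-1.3, -1.7, 4.2]
width: 0.121
t 31.92 pos [0.6756 0.1065 0.2985] yaw0 0.072 -> yaw 0.072 dp cm [ 20.68 -23.17   0.08] rot [ 0.0002  0.0005 -0.0029] rows 7.4 q [ 0.12  0.25  1.52 -0.    1.37  0.05] F [-1.3 -1.7  4.2] w 0.121
th0 1.6514154843318616 0.21259740205532934 [ 0.0002  0.001  -0.0005]
1.65 [0. 0.]
1.55 [-0.11 -2.1 ]
1.45 [-0.01 -4.19]
1.35 [ 0.3  -6.27]
1.25 [ 0.81 -8.31]
1.15 [  1.53 -10.28]
1.05 [  2.43 -12.17]
0.95 [  3.53 -13.97]
0.85 [  4.79 -15.64]
0.75 [  6.22 -17.18]
0.65 [  7.79 -18.57]
0.55 [  9.5 -19.8]
0.45 [ 11.32 -20.84]
0.35 [ 13.23 -21.71]
0.25 [ 15.22 -22.37]
0.15 [ 17.27 -22.84]
0.05 [ 19.35 -23.1 ]
-0.05 [ 21.45 -23.15]
[ 20.43 -23.15  -0.02]
```

```bash

python3 -m creep '[{"grip":0.5,"dp":[-0.1,-2.1,0],"rotation":[0,0,0]},{"grip":0.5,"dp":[0,-4.2,0],"rotation":[0,0,0]},{"grip":0.5,"dp":[0.3,-6.25,0],"rotation":[0,0,0]},{"grip":0.5,"dp":[0.8,-8.3,0],"rotation":[0,0,0]},{"grip":0.5,"dp":[1.5,-10.3,0],"rotation":[0,0,0]}]' 40
python3 -m creep '[{"grip":0.5,"dp":[0.9,-1.9,0],"rotation":[0,0,0]},{"grip":0.5,"dp":[2,-3.7,0],"rotation":[0,0,0]},{"grip":0.5,"dp":[3.3,-5.35,0],"rotation":[0,0,0]},{"grip":0.5,"dp":[4.7,-6.9,0],"rotation":[0,0,0]},{"grip":0.5,"dp":[6.3,-8.3,0],"rotation":[0,0,0]}]' 40
python3 - <<'E'
from h import *
plan(cab(-.125,0,.0931),CY)
E
```

```text
time: 32.33
tool_pos: [0.575, 0.0995, 0.285]
tcp_rot: [1.162, 1.235, -1.148]
wrist_force: [5.2, 0.2, 3.9]
width: 0.121
time: 32.75
tool_pos: [0.4913, 0.0937, 0.2209]
tcp_rot: [1.16, 1.237, -1.15]
wrist_force: [5.1, 0.7, 1.3]
width: 0.124
t 32.75 pos [0.4913 0.0937 0.2209] yaw0 0.072 -> yaw 0.072 dp cm [12.74 -4.74  0.15] rot [ 0.0005 -0.0006 -0.0081] rows 3.3 q [ 0.14 -0.06  2.    0.    1.19  0.07] F [5.1 0.7 1.3] w 0.124
```

```bash

python3 -m creep '[{"grip":0.5,"dp":[1.7,-1.25,0],"rotation":[0,0,0]},{"grip":0.5,"dp":[3.5,-2.3,0],"rotation":[0,0,0]},{"grip":0.5,"dp":[5.4,-3.15,0],"rotation":[0,0,0]},{"grip":0.5,"dp":[7.4,-3.8,0],"rotation":[0,0,0]},{"grip":0.5,"dp":[9,-4.2,0],"rotation":[0,0,0]}]' 40
python3 -m creep '[{"grip":0.5,"dp":[1.2,-0.15,0],"rotation":[0,0,0]},{"grip":0.5,"dp":[2.2,-0.2,0],"rotation":[0,0,0]},{"grip":0.5,"dp":[3,-0.3,0],"rotation":[0,0,0]},{"grip":0.5,"dp":[3.5,-0.35,0],"rotation":[0,0,0]},{"grip":0.5,"dp":[3.5,-0.35,0],"rotation":[0,0,0]}]' 40
python3 - <<'E'
from h import *
plan(cab(-.125,0,.0911),CY)
E
```

```text
time: 33.17
tool_pos: [0.4486, 0.0908, 0.1288]
tcp_rot: [1.159, 1.24, -1.152]
wrist_force: [3.6, 0.2, 2.1]
width: 0.123
time: 33.58
tool_pos: [0.4443, 0.0904, 0.0926]
tcp_rot: [1.157, 1.242, -1.155]
wrist_force: [2.6, 2.8, -5.9]
width: 0.12
t 33.58 pos [0.4443 0.0904 0.0926] yaw0 0.072 -> yaw 0.072 dp cm [0.15 0.07 0.15] rot [ 0.0001 -0.0007 -0.0008] rows 0.1 q [ 0.15 -0.    2.21  0.    0.93  0.07] F [ 2.6  2.8 -5.9] w 0.12
```

```bash

python3 -m creep '[{"grip":0.5,"dp":[0.2,0,0],"rotation":[0,0,0]},{"grip":0.5,"dp":[0.3,0,0],"rotation":[0,0,0]},{"grip":0.5,"dp":[0.3,0,0],"rotation":[0,0,0]}]' 40
python3 - <<'E'
from h import *
plan(cab(-.125,0,.0911),CY)
W=hubs('top','top5.png')
z=W[...,2]
Rm=np.array([[np.cos(CY),-np.sin(CY)],[np.sin(CY),np.cos(CY)]])
q=W.reshape(-1,3);q=q[(q[:,2]>.085)&(q[:,2]<.115)];e=(q[:,:2]-Cc)@Rm
m=(np.abs(e[:,1])<.17)&(np.abs(e[:,0])<.083)
A=np.c_[e[m],np.ones(m.sum())];s=np.linalg.lstsq(A,q[m,2],rcond=None)[0];print('lid plane',s,m.sum())
E
```

```text
time: 33.83
tool_pos: [0.4443, 0.0904, 0.0906]
tcp_rot: [1.157, 1.242, -1.155]
wrist_force: [-0.9, 3.6, 0.8]
width: 0.121
t 33.83 pos [0.4443 0.0904 0.0906] yaw0 0.072 -> yaw 0.072 dp cm [-0.05  0.07  0.15] rot [ 0.     -0.0007 -0.0005] rows 0.0 q [ 0.15 -0.    2.21  0.    0.93  0.07] F [-0.9  3.6  0.8] w 0.121
top hub? [ 715.3 -210.3] 17.7 z 0.0705 px [341. 148.] rgb [201. 114. 127.]
top hub? [ 319.7 -345. ] 17.3 z 0.0704 px [394. 279.] rgb [193. 178.   5.]
top hub? [164.7 656.7] 19.9 z 0.0773 px [ 39. 341.] rgb [44. 48. 31.]
lid plane [-0.0087 -0.0006  0.0984] 4937
```

```bash

python3 -m creep '[{"grip":0.5,"dp":[0.2,0,0],"rotation":[0,0,0]},{"grip":0.5,"dp":[0.4,0,0],"rotation":[0,0,0]},{"grip":0.5,"dp":[0.4,0,0],"rotation":[0,0,0]}]' 40
python3 - <<'E'
from h import *
plan(cab(-.125,0,.0911),CY)
W=cloud(*snap('top')[1:])
Rm=np.array([[np.cos(CY),-np.sin(CY)],[np.sin(CY),np.cos(CY)]])
q=W.reshape(-1,3);q=q[(q[:,2]>.085)&(q[:,2]<.115)];e=(q[:,:2]-Cc)@Rm
m=(np.abs(e[:,1])<.17)&(np.abs(e[:,0])<.083)
A=np.c_[e[m],np.ones(m.sum())];s=np.linalg.lstsq(A,q[m,2],rcond=None)[0];print('lid plane',s,m.sum())
E
```

```text
time: 34.13
tool_pos: [0.4443, 0.0904, 0.0885]
tcp_rot: [1.156, 1.243, -1.156]
wrist_force: [-7.3, 2.9, 18.4]
width: 0.125
t 34.13 pos [0.4443 0.0904 0.0885] yaw0 0.072 -> yaw 0.072 dp cm [-0.26  0.07  0.15] rot [ 0.0001 -0.0005  0.0004] rows 0.1 q [0.15 0.   2.21 0.   0.93 0.07] F [-7.3  2.9 18.4] w 0.125
lid plane [ 0.0002 -0.0002  0.0978] 4955
```

```bash

python3 -m creep '[{"grip":3,"dp":[0,0,0],"rotation":[0,0,0]},{"grip":3,"dp":[0,0,0],"rotation":[0,0,0]},{"grip":3,"dp":[0,0,0],"rotation":[0,0,0]},{"grip":3,"dp":[-3,0,0],"rotation":[0,0,0]},{"grip":3,"dp":[-7,0,0],"rotation":[0,0,0]}]' 40
python3 -m creep '[{"grip":4,"dp":[-4,0,0],"rotation":[0,0,0]},{"grip":4,"dp":[-7.5,3,0],"rotation":[0,0,0]},{"grip":4,"dp":[-7.5,7,0],"rotation":[0,0,0]},{"grip":4,"dp":[-7.5,8.7,0],"rotation":[0,0,0]},{"grip":4,"dp":[-7.5,8.7,0],"rotation":[0,0,0]}]' 40
python3 -m creep '[{"grip":4,"dp":[0,0,0],"rotation":[0,0,0]},{"grip":4,"dp":[0,0,0],"rotation":[0,0,0]}]' 40
python3 - <<'E'
from h import *
plan(cab(-.038,0,.13),.04)
p,d,c=snap('wrist');W=cloud(d,c);save(p,'w10.png')
z=W[...,2];k=(z>.13)&(z<.15);k[280:]=0
kp=W[k];print(len(kp),cv2.minAreaRect((kp[:,:2]*1000).astype(np.float32)))
q=W[:280].reshape(-1,3);q=q[(q[:,2]>.085)&(q[:,2]<.108)];Rm=np.array([[np.cos(CY),-np.sin(CY)],[np.sin(CY),np.cos(CY)]]);e=(q[:,:2]-Cc)@Rm
m=(np.abs(e[:,1])<.17)&(np.abs(e[:,0])<.083)
print(np.linalg.lstsq(np.c_[e[m],np.ones(m.sum())],q[m,2],rcond=None)[0])
E
```

```text
time: 34.6
tool_pos: [0.4398, 0.0889, 0.1525]
tcp_rot: [1.15, 1.249, -1.165]
wrist_force: [0.6, -0.4, -0.3]
width: 0.346
time: 35.02
tool_pos: [0.5349, 0.096, 0.2323]
tcp_rot: [1.158, 1.239, -1.154]
wrist_force: [0.1, -0.4, -0.2]
width: 0.467
time: 35.18
tool_pos: [0.5294, 0.0959, 0.2299]
tcp_rot: [1.154, 1.244, -1.159]
wrist_force: [0.3, 0.1, 0.0]
width: 0.468
t 35.18 pos [0.5294 0.0959 0.2299] yaw0 0.072 -> yaw 0.04 dp cm [9.99 0.28 0.08] rot [0.0319 0.0006 0.0033] rows 2.4 q [ 0.13  0.02  1.91 -0.    1.22  0.06] F [0.3 0.1 0. ] w 0.468
1259 ((530.7651977539062, 94.85397338867188), (12.998044967651367, 63.48038101196289), 2.028364419937134)
[-0.0072  0.0013  0.0967]
```

View pics/w10.png

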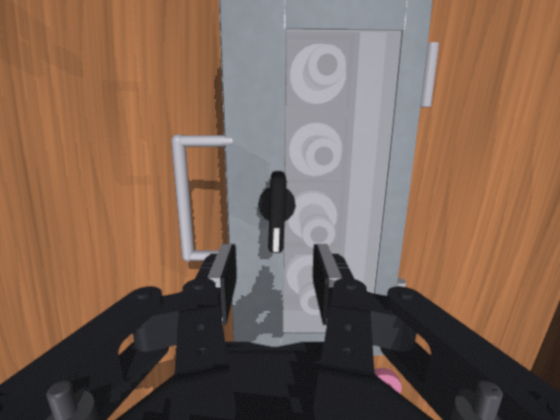

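```bash

python3 -m creep '[{"grip":4,"dp":[3,0.25,0.1],"rotation":[0.035,0,0]},{"grip":4,"dp":[6,0.25,0.1],"rotation":[0.035,0,0]},{"grip":4,"dp":[8.5,0.25,0.1],"rotation":[0.035,0,0]},{"grip":4,"dp":[9.8,0.25,0.1],"rotation":[0.035,0,0]},{"grip":4,"dp":[9.8,0.25,0.1],"rotation":[0.035,0,0]}]' 40
python3 -m creep '[{"grip":4,"dp":[0,0,0],"rotation":[0,0,0]},{"grip":0.6,"dp":[0,0,0],"rotation":[0,0,0]},{"grip":0.6,"dp":[0,0,0],"rotation":[0,0,0]},{"grip":0.6,"dp":[0,0,0],"rotation":[0,0,0]},{"grip":0.6,"dp":[0,0,0],"rotation":[0,0,0]}]' 40
python3 - <<'E'
from h import *
plan(cab(-.038,0,.13),CY-1.57,True)
E
```

```text
time: 35.65
tool_pos: [0.5285, 0.0948, 0.1287]
tcp_rot: [1.177, 1.232, -1.189]
wrist_force: [-0.6, -0.5, -1.1]
width: 0.469
time: 36.07
tool_pos: [0.5315, 0.0955, 0.1351]
tcp_rot: [1.18, 1.229, -1.185]
wrist_force: [-9.7, -0.3, 8.9]
width: 0.143
t 36.07 pos [0.5315 0.0955 0.1351] yaw0 0.037 -> yaw -1.498 dp cm [0.51 0.04 0.03] rot [1.5351 0.0028 0.0031] rows 12.3 q [0.13 0.11 2.   0.   1.04 0.09] F [-9.7 -0.3  8.9] w 0.143
```

```bash

python3 -m creep '[{"grip":0.6,"dp":[0,0,0],"rotation":[0.11,0,0]},{"grip":0.6,"dp":[0,0,0],"rotation":[0.22,0,0]},{"grip":0.6,"dp":[0,0,0],"rotation":[0.33,0,0]},{"grip":0.6,"dp":[0,0,0],"rotation":[0.44,0,0]},{"grip":0.6,"dp":[0,0,0],"rotation":[0.55,0,0]}]' 40
python3 -m creep '[{"grip":0.6,"dp":[0,0,0],"rotation":[0.11,0,0]},{"grip":0.6,"dp":[0,0,0],"rotation":[0.22,0,0]},{"grip":0.6,"dp":[0,0,0],"rotation":[0.33,0,0]},{"grip":0.6,"dp":[0,0,0],"rotation":[0.44,0,0]},{"grip":0.6,"dp":[0,0,0],"rotation":[0.55,0,0]}]' 40
python3 -m creep '[{"grip":0.6,"dp":[0,0,0],"rotation":[0.11,0,0]},{"grip":0.6,"dp":[0,0,0],"rotation":[0.22,0,0]},{"grip":0.6,"dp":[0,0,0],"rotation":[0.33,0,0]},{"grip":0.6,"dp":[0,0,0],"rotation":[0.43,0,0]},{"grip":0.6,"dp":[0,0,0],"rotation":[0.43,0,0]}]' 40
python3 -m creep '[{"grip":0.6,"dp":[0,0,0],"rotation":[0,0,0]},{"grip":0.6,"dp":[0,0,0],"rotation":[0,0,0]}]' 40
python3 - <<'E'
from h import *
plan(cab(-.038,0,.13),CY-1.57,True)
E
```

```text
time: 36.48
tool_pos: [0.5324, 0.0952, 0.1352]
tcp_rot: [1.578, 0.918, -1.581]
wrist_force: [-5.9, -1.0, 6.1]
width: 0.142
time: 36.9
tool_pos: [0.5331, 0.0945, 0.1352]
tcp_rot: [1.938, 0.497, -1.939]
wrist_force: [-4.0, -3.8, 3.9]
width: 0.143
time: 37.32
tool_pos: [0.5333, 0.0938, 0.1352]
tcp_rot: [2.182, 0.078, -2.182]
wrist_force: [-3.6, -6.5, 4.8]
width: 0.139
time: 37.48
tool_pos: [0.5333, 0.0938, 0.1352]
tcp_rot: [2.18, 0.082, -2.18]
wrist_force: [-3.8, -6.3, 4.9]
width: 0.141
t 37.48 pos [0.5333 0.0938 0.1352] yaw0 -1.493 -> yaw -1.498 dp cm [ 0.52 -0.15  0.13] rot [ 0.0057 -0.0001 -0.0029] rows 0.1 q [ 0.13  0.11  2.   -0.    1.03  1.62] F [-3.8 -6.3  4.9] w 0.141
```

```bash

python3 -m creep '[{"grip":4,"dp":[0,0,0],"rotation":[0,0,0]},{"grip":4,"dp":[0,0,0],"rotation":[0,0,0]},{"grip":4,"dp":[0,0,0],"rotation":[0,0,0]},{"grip":4,"dp":[-3,0,0],"rotation":[0,0,0]},{"grip":4,"dp":[-7,0,0],"rotation":[0,0,0]}]' 40
python3 -m creep '[{"grip":4,"dp":[-4,0,0],"rotation":[0,0,0]},{"grip":4,"dp":[-8,0,0],"rotation":[0,0,0]},{"grip":4,"dp":[-10,0,0],"rotation":[0,0,0]},{"grip":4,"dp":[-10,0,0],"rotation":[0,0,0]},{"grip":4,"dp":[-10,0,0],"rotation":[0,0,0]}]' 40
python3 - <<'E'
from h import *
plan(cab(-.038,0,.13),CY-1.57,True)
p,d,c=snap('wrist');W=cloud(d,c);save(p,'w11.png')
z=W[...,2];k=(z>.13)&(z<.15);k[280:]=0
kp=W[k];print(len(kp),cv2.minAreaRect((kp[:,:2]*1000).astype(np.float32)))
p,d,c=snap('top');W=cloud(d,c);save(p,'top6.png')
Rm=np.array([[np.cos(CY),-np.sin(CY)],[np.sin(CY),np.cos(CY)]])
q=W.reshape(-1,3);q=q[(q[:,2]>.085)&(q[:,2]<.115)];e=(q[:,:2]-Cc)@Rm
m=(np.abs(e[:,1])<.17)&(np.abs(e[:,0])<.083)
print('lid plane',np.linalg.lstsq(np.c_[e[m],np.ones(m.sum())],q[m,2],rcond=None)[0])
E
```

```text
time: 37.9
tool_pos: [0.5301, 0.0952, 0.1999]
tcp_rot: [2.172, 0.084, -2.191]
wrist_force: [0.3, 1.0, 1.4]
width: 0.469
time: 38.32
tool_pos: [0.5345, 0.0958, 0.3058]
tcp_rot: [2.187, 0.086, -2.176]
wrist_force: [-0.2, -0.1, -0.8]
width: 0.469
t 38.32 pos [0.5345 0.0958 0.3058] yaw0 -1.493 -> yaw -1.498 dp cm [17.58  0.05  0.36] rot [ 0.0056 -0.0051  0.0005] rows 4.2 q [ 0.13 -0.02  1.81  0.    1.35  1.62] F [-0.2 -0.1 -0.8] w 0.469
715 ((531.68115234375, 93.40326690673828), (62.66850280761719, 12.27247142791748), 4.3678364753723145)
lid plane [-0.0033 -0.0001  0.0981]
```

View pics/w11.png

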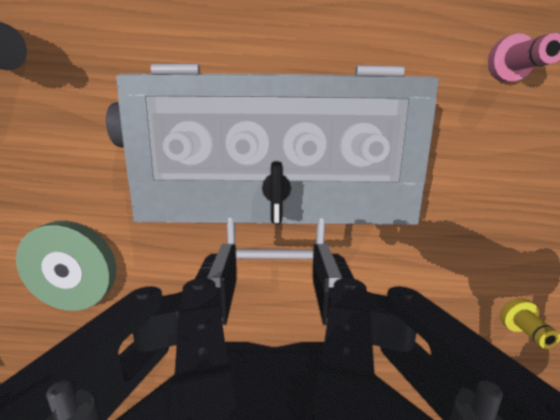

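View pics/top6.png

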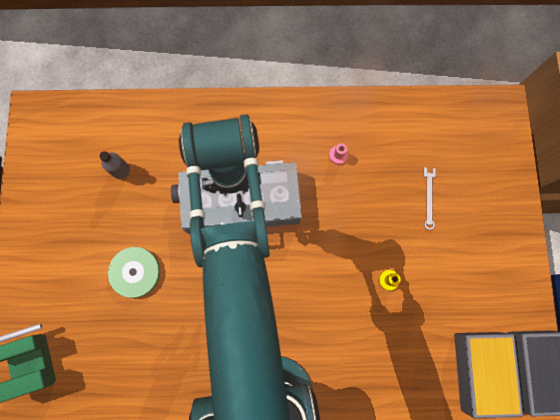

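The knob wing is square to the front with its white mark at (276,212). The lid is flat, and all four hubs show upright under the window. I'll let the arm settle, then hand in.

```bash

python3 -m creep '[{"grip":4,"dp":[0,0,0],"rotation":[0,0,0]},{"grip":4,"dp":[0,0,0],"rotation":[0,0,0]},{"grip":4,"dp":[0,0,0],"rotation":[0,0,0]}]' 40
python3 -c "
from workcell import bot
print(bot.finish_job())"
```

```text
time: 38.67
tool_pos: [0.5326, 0.0954, 0.3016]
tcp_rot: [2.178, 0.085, -2.185]
wrist_force: [-0.4, -0.7, 0.1]
width: 0.466
the job is handed in; nothing more can be done
None
```

The job is done and was handed in at about 39 s of the 210 s allowed; the hand-in reports no verdict. I unlatched the knob and swung the lid to about 1.65 rad. All four grey hubs went into pockets 4, 3, 2 and 1, one each. I then lowered the lid, pressed it shut and turned the knob to latch.

**Last checks:**
- **Hubs:** they stood upright, within about 2 mm of their pocket centres, measured before the lid was closed. Afterwards they still showed upright through the window.
- **Lid:** the readings for how far it sits from flat disagreed slightly. They were about 0.000 rad while I pressed it, 0.007 after release and 0.003 after latching, all under the 0.02 limit.
- **Knob:** the wing is within about 0.3° of pointing squarely to the front, roughly 1.57 rad.
- **Bystanders:** the grinding wheel, oil bottle, spanner and both coloured look-alikes look unmoved in the last top picture. I did not measure the first three.
- **Gripper:** it hangs free about 15 cm above the knob.

One thing was off: setting the first hub down gave a brief 34 N reading at the wrist. It was gone at the next reading and is well under the 120 N limit.

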